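# Turn the oat crispbread with the offset turner

### The arm

A 6-joint arm with a two-finger parallel gripper is mounted at the origin on the work surface. World frame = base frame: x ahead of the robot, y to its left, z up, the work surface at z = 0. Lengths are in m, angles in rad, forces in N, time in s.
With the tool pointing down it reaches from about 0.4 to 0.825 m from the base axis. Payload 7 kg.
Tool frame: the origin (TCP) lies at the very end of the fingers, on their centre line; the grasp point (between the pads) lies 19 mm behind it; z points along the fingers, y is the line along which they close (so a half turn about z gives the same grasp; the last joint's range is limited). The gripper opens to 85 mm and grips with 20 to 120 N. Pads are 22 mm wide; open, the fingers measure 114 mm over their backs; the gripper's body (76 mm by 85 mm) begins 54 mm behind the grasp point. The pads swing forward as they close: fully open they stand 13 mm farther back than shut.
Start: joints at [1.454, 0.359, 0.012, 0, -1.224, -0.288], TCP at [0.266, 0.62, 0.231] pointing down, gripper open.
Joint ranges: [-3.07, 3.07], [-1.43, 2.12], [-1.02, 1.25], [-3.03, 1.67], [-3.05, -0], [-3.03, 3.03]. Speed limits (rad/s): [2.39, 2.39, 3.01, 3.14, 3.14, 3.14].

### API

Orientations are given as a unit quaternion [x, y, z, w].
In Python, from workcell import manip, optics gives the robot as it stands.
- The arm moves only by the tool send_rows, never from a script. Its arguments are lists of equal length, an entry for each row: "grip": the closure, from 0 (fully open) to 1 (shut); "offset": the shift along the tool's x, y, z in m, a list of three; "twist": the turn about the tool's z in units of 5 degrees (1.0 is 5 degrees). In form: {"grip": [grip, ...], "offset": [[x, y, z], ...], "twist": [twist, ...]}. A call has exactly 5 rows; each row is the pose to reach, as a shift and turn from the pose commanded when the call began, along the tool's axes at that moment; what a row does not reach only later rows make up. A row lasts 1/10 s, in which the tool goes at most 50 mm and 8.59 degrees, less where a joint would pass 70% of its speed; a pose out of reach is approached as far as the arm can. A call with a gripper value outside its range is refused whole. The fingers move at their own pace and stop on an object; "grip_force" is the grip in N (left out, the last holds). Time passes only in rows, so rows that repeat a pose let the fingers close, or fill a call up. It gives the time, the measured TCP pose, the force, the opening and the grip force at its end, in the units of the state.
- manip.get_state(): the state, without advancing time (a new reading comes with each control period).
- optics.camera(name): name is "scene" or "top" or "wrist"; returns a dict with "frame" (420x560x3 uint8, red, green, blue), "camera_matrix" (3x3 intrinsics, pixels), "T" (4x4, takes a point from camera to world coordinates); the wrist camera has in their place "T_tool_cam" (4x4, takes a point from camera to tool coordinates, whose origin is the TCP and whose axes are the flange's). Camera axes: x right, y down, z forward; pixel columns grow to the right and rows downward; lengths in m; the calibration is good to about 2 mm. A picture is of the moment at which its call begins: read the wrist's pose just before it. There is no depth.
- manip.finish_job(): hands the job in; it is judged then, once.
The state is a dict: "clock": time; "joint_pos": joint angles; "dq": joint speeds; "joint_torque": joint torques, N m; "ee_pos": TCP position; "ee_rot": TCP orientation; "ft_force": force on the tool from outside, world axes, zero at the start; "torque": the same for the moment, N m; "opening": finger opening in m; "finger_force": force on a finger pad.
Only numpy, scipy, OpenCV 4.12 (cv2) and the standard library are available. Lean on these libraries where they do the work, as an engineer would, in place of code of your own. Each camera call takes 0.05 s, during which the arm holds its last target. There are 200 camera calls.

### The job

The large oat crispbread on the baking sheet has dried on its scored top; now its other side must come up. Take the offset turner from its beech rest, slide the blade under the large crispbread (push it up against the sheet's turned-up lip if it slips away), lift it clear of the sheet on the level blade, and flip it with one quick turn of the wrist so that it lies flat and wholly on the sheet, plain side up, like the small one that has already been turned. Touch it only with the turner and keep it low over the sheet (about a hand's width), lay the turner back on its rest as you found it, and leave the small crispbread and everything else on the counter where it is.

Things in the scene. Friction and masses are not known exactly. Their poses are not given: they have to be found in the camera images.
- turner_grip (a point): Grip point of the offset turner (loose, 150 g), on the centre line of its straight round beech handle (diameter 24 mm, 136 mm long, 70 mm above the counter on the rest), 41 mm behind the handle's front end, 95 mm before its butt. x runs along the handle to the blade's front edge, z out of the blade's upper face. Blade centre: 150 mm ahead (+x), 59 mm below (-z).
- turner: The same turner; origin in the middle of the blade's underside, axes as for turner_grip. The handle is parallel to the blade, its centre line 60 mm above the blade's underside; a round 9 mm steel neck slopes up from the blade's rear edge to the handle's front end, 109 mm behind the origin. It balances about 57 mm ahead of turner_grip.
- turner_blade (a point): Centre of the turner's thin steel blade, 105 mm (x) by 85 mm (y) by 2 mm; its front edge lies 52 mm ahead; axes as for turner_grip.
- rest_blade (a point): Where the blade's centre belongs on the turner rest (fixed beech board 320 x 105 x 10 mm; point on its top). x runs along the board, as the turner's x does when it lies there; z up. 225 mm behind, an upright yoke 16 mm thick carries the handle: saddle 58 mm above the counter, flared prongs up to 81 mm, 42 mm apart at mid-height.
- crispbread_center (a point): Large oat crispbread (loose, about 50 to 100 g): rigid round disc, diameter 110 mm, 10 mm thick, with edges bevelled to a blunt rim half-way up (bevel 7 mm wide), so that a thin blade rides in under it. Point at its centre, half-way up. Its z axis comes out of the scored side (cross and fork holes), which is up at the start; the other side is plain.
- crispbread: The same large crispbread; origin in the middle of its plain side.
- sheet_top (a point): Centre of the baking sheet's flat top (5 mm above the counter). Aluminium sheet (fixed on a grippy mat) 340 mm along its x, 380 mm along its y, edgeless but for one turned-up lip along the whole +x end, 14 mm high above the top. z up.
- lip_foot (a point): Middle of the foot of the lip's inner face, on the sheet's top; x points into the lip.
- sheet: The same baking sheet; origin under its centre, on the counter.
- small_bread_center (a point): Small oat crispbread (loose), diameter 68 mm, 10 mm thick, already turned, plain side up, in a corner of the same sheet away from the lip: bystander. Point at its centre; z up.
- canister: Ceramic canister with seal and lid, diameter 122 mm, 159 mm high, bystander; origin under its centre.
- carafe: Open glass carafe, diameter 100 mm, 200 mm high, bystander; origin under its centre.
- stopper: Glass carafe stopper standing on its head, diameter 40 mm, 50 mm high, bystander; origin under its centre.
- bowl: Beech bowl, diameter 160 mm, 60 mm high, bystander; origin under its centre.
- tongs: Steel tongs lying on the counter, 235 mm long along x, 60 mm wide, 20 mm high, bystander; origin under the middle.
- date_jar: Amber glass jar with a lid, diameter 76 mm, 110 mm high, bystander; origin under its centre.
Mind the look-alikes: they are no part of the job. Leave any black or orange look-alike of the crispbread alone.

How it is judged:
By the outcome, as a careful person would: the job done as asked, in the order asked, and still so for the second after the job is handed in, with the robot touching nothing.
It also fails if it takes over 69 s, if anything falls off the work surface, if the arm or the gripper's body presses on something with over 40 N, if the wrist force passes 120 N, or if a joint passes its speed limit or range.

## Working session

There is one attempt and no reset: what is moved stays moved. The work goes in short steps, Python scripts to look and compute and a tool call to move; the robot and the scene stay as the last step left them, time stands still between calls to the robot, and variables do not carry over. Pictures are saved under pics/ and viewed, at most 10 in all, crops included, and the job is handed in when it is done.

Besides the shell and the picture viewer there is one more tool, called after "Request:" as name([rows], argument=value, ...), one row to a line, values as JSON. send_rows: Moves the arm, as the interface text tells. Its arguments: {"type":"object","properties":{"grip":{"type":"array"},"offset":{"type":"array"},"twist":{"type":"array"},"grip_force":{"type":"number"}},"required":["grip","offset","twist"]}

View pics/scene.png

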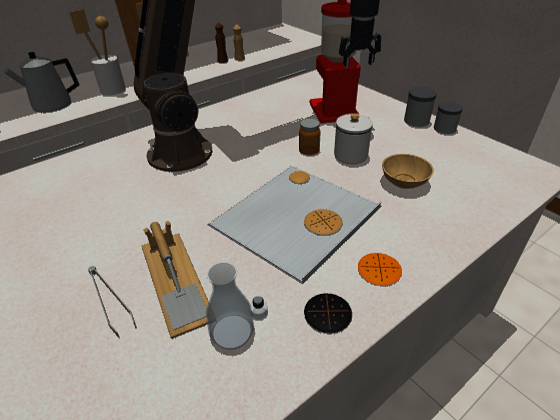

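View pics/top.png

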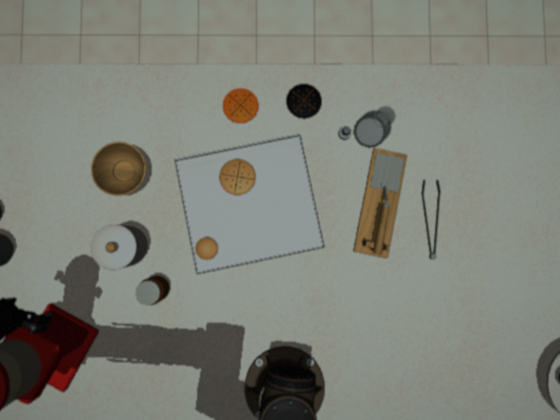

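Run:
```python
from h import *
d={n:np.load(f'pics/{n}.npz') for n in('top','scene')}
f,K,T=[d['top'][k] for k in 'fKT']
hsv=cv2.cvtColor(f,cv2.COLOR_RGB2HSV)
def blobs(m,lab,z,amin=60):
    for c in cv2.findContours(m.astype(np.uint8),0,2)[0]:
        a=cv2.contourArea(c)
        if a>amin:
            r=cv2.minAreaRect(c); print(lab,int(a),np.round(r[0],1),ray(K,T,r[0],z).round(4),'corn',[ray(K,T,p,z)[:2].round(3).tolist() for p in cv2.boxPoints(r)])
roi=np.zeros(f.shape[:2],bool); roi[80:280,80:450]=1
blobs((hsv[...,1]>70)&(hsv[...,2]>60)&roi,'wood',.01)
m=cv2.imread('pics/top.png')
big=cv2.resize(m[120:280,160:450],None,fx=2.7,fy=2.7,interpolation=cv2.INTER_CUBIC); cv2.imwrite('pics/topcrop.png',big)
f2=d['scene']['f']; s=f2[150:345,135:405]; save('scenecrop',cv2.resize(s,None,fx=2.9,fy=2.9,interpolation=cv2.INTER_CUBIC))
for n,p in dict(A=(176,160),B=(300,136),C=(324,247),D=(197,273)).items(): print(n,ray(K,T,p,.005).round(3))
```

```text
wood 65 [111. 247.] [0.4068 0.511  0.01  ] corn [[0.419, 0.526], [0.419, 0.497], [0.395, 0.496], [0.395, 0.525]]
wood 353 [206. 248.] [0.4031 0.2308 0.01  ] corn [[0.403, 0.275], [0.447, 0.231], [0.403, 0.186], [0.359, 0.23]]
wood 947 [237.  176.5] [0.6162 0.14   0.01  ] corn [[0.669, 0.191], [0.669, 0.089], [0.563, 0.089], [0.564, 0.191]]
wood 3463 [380.1 202.7] [ 0.5368 -0.2892  0.01  ] corn [[0.393, -0.206], [0.704, -0.272], [0.684, -0.374], [0.373, -0.306]]
wood 2262 [118.5 168.5] [0.6406 0.4946 0.01  ] corn [[0.721, 0.579], [0.721, 0.414], [0.561, 0.411], [0.561, 0.574]]
wood 966 [240. 105.] [0.8349 0.1318 0.01  ] corn [[0.835, 0.208], [0.913, 0.132], [0.835, 0.056], [0.758, 0.131]]
A [0.667 0.324 0.005]
B [ 0.741 -0.05   0.005]
C [ 0.405 -0.12   0.005]
D [0.329 0.257 0.005]
```

View pics/topcrop.png

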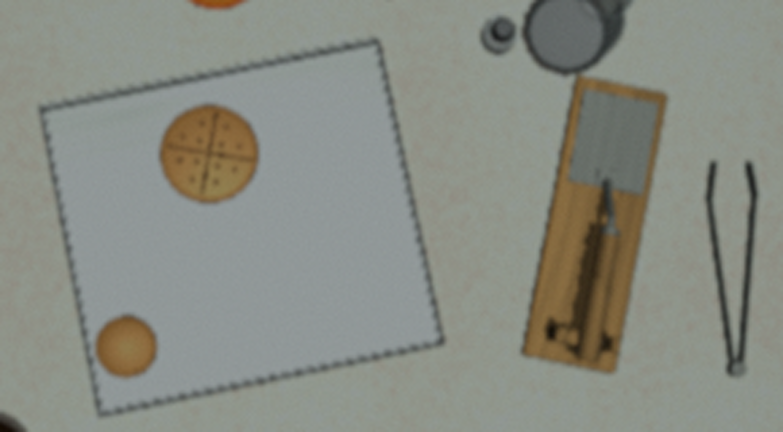

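Request:
send_rows([
  [0.18,0.165,-0.045],
  [0.18,0.165,-0.045],
  [0.18,0.165,-0.045],
  [0.18,0.165,-0.045],
  [0.18,0.165,-0.045],
], grip=[0,0,0,0,0], twist=[-2.2,-2.2,-2.2,-2.2,-2.2])

```text
clock: 0.6
ee_pos: [0.3666, 0.3957, 0.2764]
ee_rot: [0.994, -0.106, -0.0, 0.0]
ft_force: [0.4, -0.0, 0.3]
opening: 0.0854
finger_force: 0.0
```

Request:
send_rows([
  [0.14,0.18,-0.04],
  [0.14,0.18,-0.04],
  [0.14,0.18,-0.04],
  [0.14,0.18,-0.04],
  [0.14,0.18,-0.04],
], grip=[0,0,0,0,0], twist=[0,0,0,0,0])

```text
clock: 1.1
ee_pos: [0.4657, 0.1896, 0.317]
ee_rot: [0.994, -0.107, 0.0, -0.0]
ft_force: [0.9, 0.3, -0.7]
opening: 0.0854
finger_force: 0.0
```

Request:
send_rows([
  [0.19,0.13,-0.04],
  [0.19,0.13,-0.04],
  [0.19,0.13,-0.04],
  [0.19,0.13,-0.04],
  [0.19,0.13,-0.04],
], grip=[0,0,0,0,0], twist=[0,0,0,0,0])

```text
clock: 1.6
ee_pos: [0.6249, 0.0226, 0.356]
ee_rot: [0.994, -0.107, -0.0, 0.0]
ft_force: [0.2, 0.5, -0.0]
opening: 0.0854
finger_force: 0.0
```

Request:
send_rows([
  [0.24,0.0,0],
  [0.24,0.0,0],
  [0.24,0.0,0],
  [0.24,0.0,0],
  [0.24,0.0,0],
], grip=[0,0,0,0,0], twist=[0,0,0,0,0])

```text
clock: 2.1
ee_pos: [0.8597, -0.0265, 0.3544]
ee_rot: [0.994, -0.106, -0.001, 0.0]
ft_force: [1.5, 0.8, -0.3]
opening: 0.0854
finger_force: 0.0
```

Request:
send_rows([
  [0.24,0.0,0],
  [0.24,0.0,0],
  [0.24,0.0,0],
  [0.24,0.0,0],
  [0.24,0.0,0],
], grip=[0,0,0,0,0], twist=[0,0,0,0,0])

```text
clock: 2.6
ee_pos: [0.9676, -0.0625, 0.3118]
ee_rot: [0.994, -0.106, 0.023, 0.001]
ft_force: [-0.1, -0.0, 1.2]
opening: 0.0856
finger_force: 0.0
```

Run:
```python
from h import *
s=manip.get_state(); print(s['joint_pos'].round(3) if hasattr(s['joint_pos'],'round') else s['joint_pos'],s['ee_pos'],s['ee_rot'])
d=np.load('pics/top.npz');print(ray(d['K'],d['T'],(387,172.6),.012), ray(d['K'],d['T'],(382.4,216),.07))
```

```text
[ 0.14   0.954  1.25   0.014 -1.824  1.221] [ 0.9676164  -0.06245971  0.31175853] [ 0.9940714  -0.1063625   0.02251382  0.00148567]
[ 0.62747243 -0.31137026  0.012     ] [ 0.49466102 -0.28056049  0.07      ]
```

Request:
send_rows([
  [0,0,0],
  [0,0,0],
  [0,0,0],
  [0,0,0],
  [0.0,0,0],
], grip=[0,0,0,0,0], twist=[0,0,0,0,0])

```text
clock: 3.1
ee_pos: [0.9667, -0.0614, 0.3146]
ee_rot: [0.994, -0.106, 0.023, 0.001]
ft_force: [1.1, -0.4, -0.2]
opening: 0.0854
finger_force: 0.0
```

Request:
send_rows([
  [0.5,0,0.0],
  [0.5,0,0],
  [0.5,0,0],
  [0.5,0,0],
  [0.5,0,0],
], grip=[0,0,0,0,0], twist=[0,0,0,0,0])

```text
clock: 3.6
ee_pos: [1.0136, -0.0942, 0.2451]
ee_rot: [0.993, -0.106, 0.044, 0.004]
ft_force: [0.4, -0.3, 0.3]
opening: 0.0853
finger_force: 0.0
```

Request:
send_rows([
  [0,0,0],
  [0,0,0],
  [0,0,0],
  [0,0,0],
  [-0.2,0,0],
], grip=[0,0,0,0,0], twist=[0,0,0,0,0])

```text
clock: 4.1
ee_pos: [0.9927, -0.087, 0.2379]
ee_rot: [0.993, -0.106, 0.043, 0.004]
ft_force: [3.0, 1.4, -3.8]
opening: 0.0855
finger_force: 0.0
```

Run:
```python
from h import *
s=manip.get_state(); print(s['joint_pos'],s['ee_pos'],R.from_quat(s['ee_rot']).as_matrix().round(3))
```

```text
[ 0.11620584  0.93737165  1.04519991  0.02630729 -1.59639416  1.2428641 ] [ 0.99269215 -0.08703965  0.23789016] [[ 0.974 -0.212  0.085]
 [-0.211 -0.977 -0.017]
 [ 0.086 -0.002 -0.996]]
```

Request:
send_rows([
  [-0.24,0,-0.03],
  [-0.24,0,-0.03],
  [-0.24,0,-0.03],
  [-0.24,0,-0.03],
  [-0.24,0,-0.03],
], grip=[0,0,0,0,0], twist=[-8.5,-8.5,-8.5,-8.5,-8.5])

```text
clock: 4.6
ee_pos: [0.7563, -0.0364, 0.2562]
ee_rot: [0.967, 0.251, 0.043, 0.019]
ft_force: [-0.1, 1.3, 2.1]
opening: 0.0854
finger_force: 0.0
```

```bash
cat > st.py <<'E'
from h import *
import json
s=manip.get_state(); m=R.from_quat(s['ee_rot']).as_matrix()
print(np.round(s['joint_pos'],3),np.round(s['ee_pos'],4),'x',m[:,0].round(3),'y',m[:,1].round(3),'z',m[:,2].round(3),'tilt',np.degrees(np.arccos(-m[2,2])).round(1))
open('log.jsonl','a').write(json.dumps([list(map(float,s['joint_pos'])),list(map(float,s['ee_pos'])),list(map(float,s['ee_rot']))])+'\n')
E
python3 st.py
```

```text
[ 0.226  0.426  0.151  0.039 -1.21   1.841] [ 0.7563 -0.0364  0.2562] x [0.87  0.488 0.073] y [ 0.484 -0.873  0.059] z [ 0.092 -0.016 -0.996] tilt 5.4
```

Request:
send_rows([
  [-0.17,-0.1,-0.1],
  [-0.17,-0.1,-0.1],
  [-0.17,-0.1,-0.1],
  [-0.17,-0.1,-0.1],
  [-0.17,-0.1,-0.1],
], grip=[0,0,0,0,0], twist=[-8.5,-8.5,-8.5,-8.5,-8.5])

```text
clock: 5.1
ee_pos: [0.5505, -0.0297, 0.3406]
ee_rot: [0.81, 0.585, 0.035, 0.034]
ft_force: [0.3, 0.6, 0.1]
opening: 0.0854
finger_force: 0.0
```

```bash
python3 st.py
```

```text
[ 0.334  0.038 -0.172  0.047 -1.275  2.476] [ 0.5505 -0.0297  0.3406] x [0.314 0.949 0.016] y [ 0.945 -0.314  0.095] z [ 0.096 -0.015 -0.995] tilt 5.6
```

Request:
send_rows([
  [0,0,0],
  [0,0,0],
  [0,0,0],
  [0,0,0],
  [0,0,0],
], grip=[0,0,0,0,0], twist=[-8.5,-8.5,-8.5,-8.5,-8.5])

```text
clock: 5.6
ee_pos: [0.5391, 0.0012, 0.3337]
ee_rot: [0.567, 0.821, 0.007, 0.065]
ft_force: [1.1, 0.8, -0.3]
opening: 0.0853
finger_force: 0.0
```

```bash
python3 st.py
```

```text
[ 0.443  0.007 -0.249  0.112 -1.238  3.028] [0.5391 0.0012 0.3337] x [-0.348  0.932 -0.099] y [0.93  0.357 0.087] z [ 0.116 -0.062 -0.991] tilt 7.6
```

Request:
send_rows([
  [0,0,0],
  [0,0,0],
  [0,0,0],
  [0,0,0],
  [0,0,0],
], grip=[0,0,0,0,0], twist=[-8.5,-8.5,-8.5,-8.5,-8.5])

```text
clock: 6.1
ee_pos: [0.4955, 0.0528, 0.3078]
ee_rot: [0.363, 0.916, -0.043, 0.164]
ft_force: [-0.2, -0.2, 0.8]
opening: 0.0855
finger_force: 0.0
```

```bash
python3 st.py
```

```text
[ 0.755 -0.124 -0.571  0.381 -1.091  3.03 ] [0.4955 0.0528 0.3078] x [-0.682  0.652 -0.333] y [0.68  0.732 0.04 ] z [ 0.27  -0.199 -0.942] tilt 19.6
```

Request:
send_rows([
  [-0.08,0.07,-0.02],
  [-0.08,0.07,-0.02],
  [-0.08,0.07,-0.02],
  [-0.08,0.07,-0.02],
  [-0.08,0.07,-0.02],
], grip=[0,0,0,0,0], twist=[-8.5,-8.5,-8.5,-8.5,-8.5])

```text
clock: 6.6
ee_pos: [0.5437, 0.1042, 0.2801]
ee_rot: [0.151, 0.945, -0.109, 0.268]
ft_force: [-0.5, -0.0, 0.4]
opening: 0.0858
finger_force: 0.0
```

```bash
python3 st.py
```

```text
[ 0.852 -0.058 -0.785  0.773 -0.895  3.03 ] [0.5437 0.1042 0.2801] x [-0.811  0.227 -0.539] y [ 0.343  0.931 -0.125] z [ 0.473 -0.287 -0.833] tilt 33.6
```

Request:
send_rows([
  [-0.05,0.04,-0.02],
  [-0.05,0.04,-0.02],
  [-0.05,0.04,-0.02],
  [-0.05,0.04,-0.02],
  [-0.05,0.04,-0.02],
], grip=[0,0,0,0,0], twist=[-8.5,-8.5,-8.5,-8.5,-8.5])

```text
clock: 7.1
ee_pos: [0.5845, 0.1406, 0.2499]
ee_rot: [-0.097, 0.918, -0.184, 0.337]
ft_force: [1.6, -0.7, 1.0]
opening: 0.0855
finger_force: 0.0
```

```bash
python3 st.py
```

```text
[ 0.697  0.011 -0.987  1.402 -0.693  3.03 ] [0.5845 0.1406 0.2499] x [-0.754 -0.303 -0.583] y [-0.054  0.913 -0.404] z [ 0.654 -0.273 -0.705] tilt 45.2
```

```bash
cat > fk.py <<'E'
import numpy as np, json
from scipy.spatial.transform import Rotation as R
from scipy.optimize import least_squares
D=[json.loads(l) for l in open('log.jsonl')]
D+=[([1.454,.359,.0115,0,-1.224,-.288],[.266,.62,.2305],[.98,-.201,0,.001]),
 ([.14,.954,1.25,.014,-1.824,1.221],[.9676,-.06246,.31176],[.99407,-.10636,.0225,.001486]),
 ([.1162,.93737,1.0452,.02631,-1.5964,1.24286],[.99269,-.08704,.23789],R.from_matrix(np.array([[.974,-.212,.085],[-.211,-.977,-.017],[.086,-.002,-.996]])).as_quat())]
def frames(q):
    A=R.from_euler('Z',q[0]); B=A*R.from_euler('Y',q[1]); C=B*R.from_euler('Y',-q[2])
    F=C*R.from_euler('X',S4*q[3]); G=F*R.from_euler('Y',-q[4]); H=G*R.from_euler('X',S6*q[5])
    return A,B,C,F,G,H
best=None
for S4 in(1,-1):
  for S6 in(1,-1):
    Q=[frames(d[0])[5].inv()*R.from_quat(d[2]) for d in D]
    M=R.concatenate(Q).mean(); e=max((M.inv()*x).magnitude() for x in Q)
    if best is None or e<best[0]: best=(e,S4,S6,M)
e,S4,S6,M=best
X=np.vstack([np.hstack([f.as_matrix() for f in frames(d[0])[:3]]+[frames(d[0])[3].as_matrix()[:,:1],frames(d[0])[5].as_matrix()[:,:1]]) for d in D])
y=np.concatenate([d[1] for d in D])
w,_,rk,_=np.linalg.lstsq(X,y,rcond=1e-4)
def fk(q):
    f=frames(q); return np.hstack([g.as_matrix() for g in f[:3]]+[f[3].as_matrix()[:,:1],f[5].as_matrix()[:,:1]])@w, f[5]*M
LO=np.array([-3.07,-1.43,-1.02,-3.03,-3.05,-3.03]);HI=np.array([3.07,2.12,1.25,1.67,0,3.03])
def ik(p,Rt,q0,wr=1.):
    def f(q):
        a,b=fk(q); return np.r_[a-p,wr*(Rt*b.inv()).as_rotvec()]
    r=least_squares(f,np.clip(q0,LO+1e-4,HI-1e-4),bounds=(LO,HI),xtol=1e-8); return r.x,r.fun
if __name__=='__main__':
    print('rot err',e,S4,S6,M.as_matrix().round(2).tolist(),'rank',rk,'pos err',np.abs(X@w-y).max(),w.round(3))
E
python3 fk.py
```

```text
rot err 0.0011298801836332993 -1 -1 [[-0.0, -0.0, 1.0], [-1.0, -0.0, -0.0], [0.0, -1.0, -0.0]] rank 8 pos err 0.08061460981229307 [ 0.334 -0.065 -0.006 -0.077 -0.065  0.558  0.106 -0.065  0.053  0.106
  0.226]
```

```bash
python3 - <<'E'
s=open('fk.py').read()
s=s.replace("[frames(d[0])[3].as_matrix()[:,:1],frames(d[0])[5].as_matrix()[:,:1]]) for d in D]","[frames(d[0])[3].as_matrix(),frames(d[0])[4].as_matrix()]) for d in D]").replace("[f[3].as_matrix()[:,:1],f[5].as_matrix()[:,:1]]","[f[3].as_matrix(),f[4].as_matrix()]").replace('rcond=1e-4','rcond=3e-3')
open('fk.py','w').write(s)
E
python3 fk.py; wc -l log.jsonl
```

```text
rot err 0.0011298801836332993 -1 -1 [[-0.0, -0.0, 1.0], [-1.0, -0.0, -0.0], [0.0, -1.0, -0.0]] rank 11 pos err 0.00016287042664642204 [-0.001  0.     0.199  0.     0.     0.601  0.232  0.     0.001  0.232
 -0.096 -0.001  0.373 -0.096  0.001]
6 log.jsonl
```

```bash
cat > sim.py <<'E'
import numpy as np, itertools
# bread profile (m), plain side down at start (local y=-5mm); blade half-length hb; pivot fixed at px (low side +x)
V=np.array([[-.055,0],[-.048,-.005],[.048,-.005],[.055,0],[.048,.005],[-.048,.005]])
V=np.vstack([V,[[x,-.005] for x in np.linspace(-.04,.04,5)]])
def run(hb,px,H,rate,amax,mu,mug,rise=0,m=.075,dt=2e-5,T=2.2):
    I=m*(.055**2/4+.01**2/12); kn=4e3;cn=4.;ct=8.
    x=np.array([-0.0,H+.001+.005]);v=np.zeros(2);th=0.;w=0.   # blade top at H
    t=0
    while t<T:
        b=min(rate*t,amax); db=rate if b<amax else 0
        cb,sb=np.cos(b),np.sin(b); X=np.array([cb,-sb]);Y=np.array([sb,cb])  # blade axes, +x goes down
        P=np.array([px,H])  # pivot point (on top face at px)
        F=np.array([0,-m*9.81]);tau=0.
        c,s=np.cos(th),np.sin(th); W=V@np.array([[c,s],[-s,c]])
        def add(r,n,pen,vs,muc):
            nonlocal F,tau
            vr=v+w*np.array([-r[1],r[0]])-vs; vn=vr@n; fn=max(0,kn*pen-cn*vn); tn=np.array([-n[1],n[0]]); ft=np.clip(-ct*(vr@tn),-muc*fn,muc*fn)
            f=fn*n+ft*tn; F=F+f; tau+=r[0]*f[1]-r[1]*f[0]
        for r in W:
            p=x+r
            if p[1]<0: add(r,np.array([0,1.]),-p[1],np.zeros(2),mug)
            d=p-P; lx=d@X+px; ly=d@Y
            if abs(lx)<hb and -.0025<ly<0: add(r,Y,-ly,-db*np.array([-d[1],d[0]]),mu)
        E=P+X*(hb-px); r=E-x; lc=np.array([c*r[0]+s*r[1],-s*r[0]+c*r[1]])  # blade low corner into bread underside
        for sgn in(-1,1):
            if abs(lc[0])<.048 and 0<lc[1]*sgn+.005<.004 and sgn*lc[1]<0:
                pass
        if abs(lc[0])<.048 and -.005<lc[1]<-.002:
            n=np.array([-s,c]); add(r,n,lc[1]+.005,-db*np.array([-(E-P)[1],(E-P)[0]]),mu)
        v=v+F/m*dt; w+=tau/I*dt; x=x+v*dt; th+=w*dt; t+=dt
        if t>.3 and x[1]<.007 and abs(v).max()<.02 and abs(w)<.3: break
    return np.degrees(th),x[0],t
if __name__=='__main__':
    import sys
    from multiprocessing import Pool
    cs=[(hb,px,H,rt,am,mu,.4) for hb,am,rt in((.0425,1.2,.9),(.0525,1.8,1.4)) for px in(0,.03) for H in(.06,.1) for mu in(.2,.35,.55)]
    with Pool() as p:
        for c,r in zip(cs,p.starmap(run,cs)): print(c,np.round(r,2))
E
timeout 300 python3 sim.py
```

```text
(0.0425, 0, 0.06, 0.9, 1.2, 0.2, 0.4) [-0.38  0.1   0.77]
(0.0425, 0, 0.06, 0.9, 1.2, 0.35, 0.4) [-2.16  0.09  0.95]
(0.0425, 0, 0.06, 0.9, 1.2, 0.55, 0.4) [-1.39  0.07  1.89]
(0.0425, 0, 0.1, 0.9, 1.2, 0.2, 0.4) [-0.74  0.09  0.79]
(0.0425, 0, 0.1, 0.9, 1.2, 0.35, 0.4) [-0.86  0.09  0.99]
(0.0425, 0, 0.1, 0.9, 1.2, 0.55, 0.4) [-0.    0.08  1.15]
(0.0425, 0.03, 0.06, 0.9, 1.2, 0.2, 0.4) [-0.05  0.11  0.79]
(0.0425, 0.03, 0.06, 0.9, 1.2, 0.35, 0.4) [-0.55  0.1   0.96]
(0.0425, 0.03, 0.06, 0.9, 1.2, 0.55, 0.4) [-0.49  0.08  1.44]
(0.0425, 0.03, 0.1, 0.9, 1.2, 0.2, 0.4) [-0.15  0.1   0.85]
(0.0425, 0.03, 0.1, 0.9, 1.2, 0.35, 0.4) [-0.16  0.09  0.99]
(0.0425, 0.03, 0.1, 0.9, 1.2, 0.55, 0.4) [0.45 0.07 1.16]
(0.0525, 0, 0.06, 1.4, 1.8, 0.2, 0.4) [0.14 0.1  0.62]
(0.0525, 0, 0.06, 1.4, 1.8, 0.35, 0.4) [-1.32  0.09  0.75]
(0.0525, 0, 0.06, 1.4, 1.8, 0.55, 0.4) [-0.46  0.05  1.26]
(0.0525, 0, 0.1, 1.4, 1.8, 0.2, 0.4) [-0.74  0.11  0.7 ]
(0.0525, 0, 0.1, 1.4, 1.8, 0.35, 0.4) [0.38 0.09 0.77]
(0.0525, 0, 0.1, 1.4, 1.8, 0.55, 0.4) [-0.66  0.08  0.93]
(0.0525, 0.03, 0.06, 1.4, 1.8, 0.2, 0.4) [-0.57  0.12  0.66]
(0.0525, 0.03, 0.06, 1.4, 1.8, 0.35, 0.4) [-0.44  0.11  0.78]
(0.0525, 0.03, 0.06, 1.4, 1.8, 0.55, 0.4) [0.17 0.09 0.99]
(0.0525, 0.03, 0.1, 1.4, 1.8, 0.2, 0.4) [-0.98  0.11  0.7 ]
(0.0525, 0.03, 0.1, 1.4, 1.8, 0.35, 0.4) [-0.16  0.09  0.81]
(0.0525, 0.03, 0.1, 1.4, 1.8, 0.55, 0.4) [-178.56    0.18    1.06]
```

```bash
python3 - <<'E'
s=open('sim.py').read()
s=s.replace("mug,rise=0,","mug,b1=9,vx=0,vy=0,L=.15,").replace("P=np.array([px,H])","""tt=max(0,t-b1/rate); tt=min(tt,L/np.hypot(vx,vy)) if vx or vy else 0
        vp=np.array([vx,vy])*(t>b1/rate and (vx or vy) and tt<L/max(1e-6,np.hypot(vx,vy))); P=np.array([px,H])+np.array([vx,vy])*tt""")
s=s.replace("Y,-ly,-db*np.array([-d[1],d[0]])","Y,-ly,vp-db*np.array([-d[1],d[0]])").replace("lc[1]+.005,-db*","lc[1]+.005,vp-db*")
i=s.index("    import sys")
s=s[:i]+'''    from multiprocessing import Pool
    P=[(hb,hb-.002,H,rt,am,b1,vx,vy) for hb,am,rt in((.0425,1.25,.9),(.0525,1.9,1.4)) for H in(.005,.03) for b1,vx,vy in((9,0,0),(.4,.3,.0),(.4,.45,.2),(.7,.45,.0),(.7,.3,.3),(.3,.4,.0),(.3,.3,.3))]
    M=[(a,b) for a in(.2,.35,.5) for b in(.25,.4,.55)]
    cs=[(p[:5]+m+p[5:]) for p in P for m in M]
    with Pool() as q: r=q.starmap(run,cs)
    for i,p in enumerate(P): print(p,[int(abs(x[0])>120) for x in r[9*i:9*i+9]],[round(x[1],2) for x in r[9*i:9*i+9:4]])
'''
open('sim.py','w').write(s)
E
nproc; time timeout 560 python3 sim.py
```

```text
4
(0.0425, 0.0405, 0.005, 0.9, 1.25, 9, 0, 0) [0, 0, 0, 0, 0, 0, 0, 0, 0] [np.float64(0.12), np.float64(0.06), np.float64(0.06)]
(0.0425, 0.0405, 0.005, 0.9, 1.25, 0.4, 0.3, 0.0) [0, 0, 0, 0, 0, 0, 0, 0, 0] [np.float64(0.29), np.float64(0.25), np.float64(0.21)]
(0.0425, 0.0405, 0.005, 0.9, 1.25, 0.4, 0.45, 0.2) [0, 0, 0, 0, 0, 0, 0, 0, 0] [np.float64(0.4), np.float64(0.29), np.float64(0.27)]
(0.0425, 0.0405, 0.005, 0.9, 1.25, 0.7, 0.45, 0.0) [0, 0, 0, 0, 0, 0, 0, 0, 0] [np.float64(0.29), np.float64(0.25), np.float64(0.22)]
(0.0425, 0.0405, 0.005, 0.9, 1.25, 0.7, 0.3, 0.3) [0, 0, 0, 0, 0, 0, 0, 0, 0] [np.float64(0.26), np.float64(0.2), np.float64(0.13)]
(0.0425, 0.0405, 0.005, 0.9, 1.25, 0.3, 0.4, 0.0) [0, 0, 0, 0, 0, 0, 0, 0, 0] [np.float64(0.31), np.float64(0.25), np.float64(0.23)]
(0.0425, 0.0405, 0.005, 0.9, 1.25, 0.3, 0.3, 0.3) [0, 0, 0, 0, 0, 0, 0, 0, 0] [np.float64(0.27), np.float64(0.26), np.float64(0.2)]
(0.0425, 0.0405, 0.03, 0.9, 1.25, 9, 0, 0) [0, 0, 0, 0, 0, 0, 0, 0, 0] [np.float64(0.12), np.float64(0.1), np.float64(0.08)]
(0.0425, 0.0405, 0.03, 0.9, 1.25, 0.4, 0.3, 0.0) 
[... 2112 characters left out ...]
 0, 0, 0, 0, 0, 0, 0] [np.float64(0.35), np.float64(0.31), np.float64(0.29)]
(0.0525, 0.050499999999999996, 0.03, 1.4, 1.9, 0.7, 0.45, 0.0) [0, 0, 1, 0, 0, 1, 0, 0, 1] [np.float64(0.24), np.float64(0.27), np.float64(0.29)]
(0.0525, 0.050499999999999996, 0.03, 1.4, 1.9, 0.7, 0.3, 0.3) [0, 0, 1, 0, 0, 1, 0, 0, 0] [np.float64(0.17), np.float64(0.17), np.float64(0.13)]
(0.0525, 0.050499999999999996, 0.03, 1.4, 1.9, 0.3, 0.4, 0.0) [0, 0, 0, 0, 0, 0, 0, 0, 0] [np.float64(0.41), np.float64(0.29), np.float64(0.27)]
(0.0525, 0.050499999999999996, 0.03, 1.4, 1.9, 0.3, 0.3, 0.3) [0, 0, 0, 0, 0, 0, 0, 0, 0] [np.float64(0.3), np.float64(0.27), np.float64(0.23)]
real	4m15.092s
user	16m33.088s
sys	0m0.040s
```

```bash
cat > trick.py <<'E'
from fk import *
VM=np.array([2.39,2.39,3.01,3.14,3.14,3.14])*.07
def row(q,p,Rt,dp,tw,wr):  # one row towards dp (tool frame), tw rad
    n=np.linalg.norm(dp); d=dp*min(1,.05/n) if n>0 else dp; t=np.clip(tw,-.15,.15)
    q2,_=ik(p+Rt.apply(d),Rt*R.from_euler('Z',t),q,wr)
    s=min(1,(VM/np.maximum(np.abs(q2-q),1e-9)).min()); q2=q+s*(q2-q)
    return q2,*fk(q2)
if __name__=='__main__':
    L=D[:6]
    for wr in(.2,.4,.7,1.):
        for i,off in((2,(0,0,0)),(3,(-.08,.07,-.02)),(4,(-.05,.04,-.02))):
            q=np.array(L[i][0]); p,Rt=fk(q); R0=Rt; p0=p; tot=np.radians(-42.5); T=p0+R0.apply(off)
            for k in range(5):
                a=(R0*R.from_euler('Z',tot)).inv(); rem=(Rt.inv()*R0*R.from_euler('Z',-.15*(k+1)))
                dp=Rt.inv().apply(T-p); q,p,Rt=row(q,p,Rt,dp,-.15,wr)
            print(wr,i,q.round(2),p.round(3),Rt.as_matrix()[:,2].round(2),'| true',np.round(L[i+1][0],2),np.round(L[i+1][1],3))
E
python3 trick.py
```

```text
0.2 2 [ 0.68 -0.09 -0.59  0.55 -1.08  3.03] [0.537 0.005 0.331] [ 0.33 -0.33 -0.89] | true [ 0.76 -0.12 -0.57  0.38 -1.09  3.03] [0.496 0.053 0.308]
0.2 3 [ 0.75 -0.06 -0.77  0.99 -0.97  3.03] [0.591 0.058 0.352] [ 0.57 -0.41 -0.72] | true [ 0.85 -0.06 -0.79  0.77 -0.89  3.03] [0.544 0.104 0.28 ]
0.2 4 [ 0.74 -0.03 -0.99  1.47 -0.84  3.03] [0.588 0.136 0.314] [ 0.74 -0.33 -0.59] | true [ 0.7   0.01 -0.99  1.4  -0.69  3.03] [0.585 0.141 0.25 ]
0.4 2 [ 0.71 -0.09 -0.6   0.53 -1.08  3.03] [0.529 0.015 0.323] [ 0.32 -0.31 -0.89] | true [ 0.76 -0.12 -0.57  0.38 -1.09  3.03] [0.496 0.053 0.308]
0.4 3 [ 0.76 -0.06 -0.78  0.98 -0.94  3.03] [0.587 0.063 0.339] [ 0.56 -0.39 -0.73] | true [ 0.85 -0.06 -0.79  0.77 -0.89  3.03] [0.544 0.104 0.28 ]
0.4 4 [ 0.72 -0.02 -0.99  1.49 -0.81  3.03] [0.588 0.137 0.3  ] [ 0.73 -0.32 -0.6 ] | true [ 0.7   0.01 -0.99  1.4  -0.69  3.03] [0.585 0.141 0.25 ]
0.7 2 [ 0.79 -0.12 -0.62  0.46 -1.09  3.03] [0.498 0.048 0.304] [ 0.3  -0.26 -0.92] | true [ 0.76 -0.12 -0.57  0.38 -1.09  3.03] [0.496 0.053 0.308]
0.7 3 [ 0.87 -0.05 -0.85  0.88 -0.9   3.03] [0.542 0.101 0.274] [ 0.51 -0.33 -0.79] | true [ 0.85 -0.06 -0.79  0.77 -0.89  3.03] [0.544 0.104 0.28 ]
0.7 4 [ 0.67  0.01 -1.02  1.53 -0.74  3.03] [0.587 0.137 0.26 ] [ 0.7  -0.3  -0.65] | true [ 0.7   0.01 -0.99  1.4  -0.69  3.03] [0.585 0.141 0.25 ]
1.0 2 [ 0.95 -0.18 -0.63  0.34 -1.16  3.03] [0.433 0.099 0.292] [ 0.24 -0.18 -0.95] | true [ 0.76 -0.12 -0.57  0.38 -1.09  3.03] [0.496 0.053 0.308]
1.0 3 [ 1.08 -0.08 -0.89  0.69 -0.94  3.03] [0.463 0.142 0.228] [ 0.43 -0.28 -0.86] | true [ 0.85 -0.06 -0.79  0.77 -0.89  3.03] [0.544 0.104 0.28 ]
1.0 4 [ 0.64  0.11 -1.02  1.55 -0.66  3.03] [0.586 0.15  0.188] [ 0.62 -0.29 -0.72] | true [ 0.7   0.01 -0.99  1.4  -0.69  3.03] [0.585 0.141 0.25 ]
```

```bash
cat > search.py <<'E'
from trick import *
import itertools
h=np.array([.978,-.208,0]); pg=np.array([.50,-.285,.07]); Z=np.array([0,0,1.])
def grasp_R(a,s):
    y=np.cross(a,h); y/=np.linalg.norm(y); y*=s; return R.from_matrix(np.c_[np.cross(y,a),y,a])
def feas(a,q):
    out=[]
    for s in(1,-1):
        Rg=grasp_R(a,s); tcp=pg+.012*a
        for qs in (q,q*[1,1,1,1,1,-.3]):
            qg,f=ik(tcp,Rg,qs,.3)
            if np.abs(f).max()<2e-3: break
        else: continue
        qh,f=ik(np.array([.47,.1,.09]),Rg,qg,.3)
        if np.abs(f).max()>2e-3: continue
        for sg in(1,-1):
            q2=qh; ok=0
            for th in range(15,166,15):
                Q=R.from_rotvec(a*sg*np.radians(th)); q2,f=ik(np.array([.45,.1,.1+.12*min(th,90)/90]),Q*Rg,q2,.3)
                if np.abs(f).max()>4e-3: break
                ok=th
            Q=R.from_rotvec(a*sg*np.radians(ok)); out.append((s,sg,ok,Q.apply(Z)[2].round(2),Q.apply(h).round(2).tolist(),qg.round(2).tolist()))
    return out
def job(c):
    q=np.array(D[5][0]); p,Rt=fk(q); p0,lim,push=c
    # go to p0, twisting to limit
    q1=None
    for k in range(-36,37):
        pass
    tw=np.sign(lim)
    # J6 sign: +twist lowers/raises q6; try both by stepping
    q2,f=ik(np.array(p0),Rt,q,.75)
    if np.abs(f).max()>2e-3: return None
    q=q2; p,Rt=fk(q)
    n=0
    while abs(q[5]-lim*3.03)>.02 and n<45:
        q,f=ik(np.array(p0),Rt*R.from_euler('Z',-lim*.15),q,.75)
        p,Rt=fk(q); n+=1
        if np.abs(f).max()>.05: return None
    res=[]
    for k in range(16):
        q,p,Rt=row(q,p,Rt,Rt.inv().apply(np.array(push)*.03),-lim*.15,.75)
        if p[2]<.15: break
        a=Rt.as_matrix()[:,2]
        if k%3==0: res.append((n+k,a,q.copy(),p))
    return c,res
if __name__=='__main__':
    from multiprocessing import Pool
    P0=[(x,y,z) for x in(.45,.6,.7) for y in(-.35,-.1,.15) for z in(.25,.4)]
    pushes=[(0,0,0),(0,0,1),(0,1,.3),(0,-1,.3),(1,0,.3),(-1,0,.3)]
    cs=list(itertools.product(P0,(1,-1),pushes)); np.random.seed(0)
    with Pool(4) as pool:
        R_=[r for r in pool.map(job,cs) if r]
        C=[]
        for c,res in R_:
            for n,a,q,p in res:
                t=np.degrees(np.arccos(-a[2])); ah=abs(a@h)
                if 52<t<85 and ah<.72: C.append((ah+ .01*n,t,ah,n,c,a,q,p))
        C.sort(key=lambda x:x[0]); print(len(R_),len(C))
        C=C[:80:2]
        F=pool.starmap(feas,[(c[5],c[6]) for c in C])
    for c,f in zip(C,F):
        f=[g for g in f if g[3]<-.05]
        if f: print(round(c[1]),round(c[2],2),c[3],c[4],c[5].round(2),f)
E
time timeout 400 python3 search.py
```

```text
12 0
real	0m1.838s
user	0m3.705s
sys	0m0.093s
```

```bash
cat > fmap.py <<'E'
from search import *
def ikm(p,Rt,seeds):
    for q in seeds:
        x,f=ik(p,Rt,q,.3)
        if np.abs(f).max()<2e-3: return x
def go(c):
    al,az=np.radians(c); a=np.array([np.sin(al)*np.cos(az),np.sin(al)*np.sin(az),-np.cos(al)]); o=[]
    if abs(a@h)>.75: return c,o
    for s in(1,-1):
        Rg=grasp_R(a,s); seeds=[np.array([b,.3,0,q4,-1,q6]) for b in(0,-.8,.8) for q4 in(-1.5,0,1.2) for q6 in(-2,0,2)]
        qg=ikm(pg+.012*a,Rg,seeds)
        if qg is None: continue
        qh=ikm(np.array([.47,.1,.09]),Rg,[qg])
        if qh is None: o.append((s,'nosheet',qg.round(2).tolist())); continue
        for sg in(1,-1):
            q2=qh; ok=0
            for th in range(15,166,15):
                Q=R.from_rotvec(a*sg*np.radians(th)); q2,f=ik(np.array([.45,.1,.1+.12*min(th,90)/90]),Q*Rg,q2,.3)
                if np.abs(f).max()>4e-3: break
                ok=th
            Q=R.from_rotvec(a*sg*np.radians(ok)); o.append((sg,ok,float(Q.apply(Z)[2].round(2)),Q.apply(h).round(2).tolist(),qg.round(2).tolist()))
    return c,o
if __name__=='__main__':
    from multiprocessing import Pool
    with Pool(4) as p:
        for c,o in p.map(go,[(al,az) for al in(50,60,70) for az in range(-180,180,30)],chunksize=1):
            o2=[x for x in o if x[1]=='nosheet' or x[2]<0]
            if o2: print(c,o2)
E
time timeout 300 python3 fmap.py
```

```text
(50, -180) [(1, 165, -0.15, [0.15, 0.04, 0.99], [-0.12, 0.84, 0.11, 0.09, -1.71, 1.34]), (-1, 165, -0.15, [0.22, 0.36, 0.91], [-0.12, 0.84, 0.11, 0.09, -1.71, -1.8])]
(50, -150) [(1, 165, -0.15, [-0.24, 0.47, 0.85], [0.04, 0.75, -0.21, 0.36, -1.44, 0.89]), (-1, 165, -0.15, [-0.17, 0.79, 0.59], [0.04, 0.75, -0.21, 0.36, -1.44, -2.25])]
(50, -120) [(1, 165, -0.15, [-0.8, 0.35, 0.49], [0.16, 0.61, -0.61, 0.72, -1.12, 0.51]), (-1, 150, -0.1, [-0.61, 0.79, -0.08], [0.16, 0.61, -0.61, 0.72, -1.12, 0.51]), (-1, 165, -0.15, [-0.73, 0.67, 0.11], [0.16, 0.61, -0.61, 0.72, -1.12, -2.63])]
(50, -90) [(1, 165, -0.15, [-0.98, -0.2, -0.01], [0.03, 0.44, -1.01, 1.45, -0.88, 0.01]), (-1, 150, -0.1, [-0.78, 0.27, -0.57], [0.03, 0.44, -1.01, 1.45, -0.88, 0.01])]
(50, -30) [(1, 'nosheet', [-0.96, 0.28, -0.78, -2.3, -0.45, -1.6]), (-1, 'nosheet', [-0.96, 0.28, -0.78, -2.31, -0.45, 1.55])]
(50, 0) [(1, 'nosheet', [-0.85, 0.31, -0.51, -1.45, -0.62, -2.98]), (-1, 'nosheet', [-0.85, 0.31, -0.51, -1.45, -0.62, 0.16])]
(50, 60) [(1, 165, -0.15, [-0.8, 0.35, -0.49], [-0.77, 0.6, -0.04, -0.87, -1.34, 2.42]), (-1
[... 2806 characters left out ...]
20, -0.32, [-0.35, 0.17, -0.92], [-0.91, 0.78, 0.06, -1.06, -1.61, -0.66]), (-1, 165, -0.74, [-0.66, 0.75, 0.04], [-0.91, 0.78, 0.06, -1.06, -1.61, -0.66])]
(70, 90) [(1, 165, -0.74, [-0.96, -0.25, -0.11], [-0.74, 0.92, 0.34, -0.84, -1.92, 2.34]), (1, 120, -0.32, [-0.55, -0.46, -0.7], [-0.74, 0.92, 0.34, -0.84, -1.92, -0.8]), (-1, 165, -0.74, [-0.93, -0.07, 0.37], [-0.74, 0.92, 0.34, -0.84, -1.92, -0.8])]
(70, 120) [(1, 165, -0.74, [-0.38, -0.89, 0.24], [-0.53, 1.03, 0.53, -0.59, -2.16, 2.3]), (1, 105, -0.11, [0.05, -0.91, -0.4], [-0.53, 1.03, 0.53, -0.59, -2.16, -0.85]), (-1, 165, -0.74, [-0.35, -0.72, 0.6], [-0.53, 1.03, 0.53, -0.59, -2.16, -0.85])]
real	0m2.176s
user	0m7.343s
sys	0m0.067s
```

```bash
cat > s2.py <<'E'
from trick import *
import itertools
def job(c):
    lim,p1=c; q=np.array(D[5][0]); p,Rt=fk(q); log=[]; zmin=1
    for k in range(90):
        q,p,Rt=row(q,p,Rt,Rt.inv().apply(np.array(p1)-p),lim*.15,.75); zmin=min(zmin,p[2])
        a=Rt.as_matrix()[:,2]; log.append((k,a,q,p))
        t=np.degrees(np.arccos(-a[2])); az=np.degrees(np.arctan2(a[1],a[0]))
        if 57<t<72 and (45<az<105 or -140<az<-92) and k>3: return c,k,t,az,q,p,zmin
    return c,-1,t,az,q,p,zmin
if __name__=='__main__':
    from multiprocessing import Pool
    cs=[(l,p) for l in(1,-1) for p in itertools.product((.35,.5,.65,.8),(-.45,-.25,0,.2,.4),(.25,.4,.6))]
    with Pool(4) as P:
        rs=P.map(job,cs,chunksize=1)
    rs=sorted([r for r in rs if r[1]>0],key=lambda r:r[1]); print(len(rs))
    for r in rs[:14]: print(r[0],r[1],round(r[2]),round(r[3]),r[4].round(2),r[5].round(2),round(r[6],2))
E
time timeout 200 python3 s2.py; python3 -c "
from trick import *
q=np.array(D[5][0]);p,Rt=fk(q);print(row(q,p,Rt,np.zeros(3),.15,.75)[0]-q)"
```

```text
28
(1, (0.65, 0, 0.25)) 65 57 47 [-0.41  0.31 -0.29 -1.22 -1.   -3.03] [ 0.62 -0.01  0.16] 0.16
(1, (0.8, 0.2, 0.25)) 65 57 61 [-0.08  0.5  -0.04 -1.21 -0.97 -3.03] [0.74 0.16 0.14] 0.14
(1, (0.8, 0.2, 0.4)) 65 58 58 [-0.12  0.36  0.01 -1.12 -1.02 -3.03] [0.74 0.12 0.24] 0.24
(1, (0.65, 0.2, 0.25)) 66 58 67 [-0.16  0.43 -0.29 -1.26 -1.04 -3.03] [0.58 0.16 0.1 ] 0.1
(1, (0.65, 0.2, 0.4)) 66 59 62 [-0.23  0.26 -0.25 -1.17 -1.11 -3.03] [0.59 0.1  0.2 ] 0.2
(1, (0.5, 0, 0.25)) 67 59 50 [-0.64  0.31 -0.55 -1.23 -1.13 -3.03] [ 0.45 -0.01  0.11] 0.11
(1, (0.5, 0.2, 0.25)) 68 58 69 [-0.27  0.42 -0.59 -1.33 -1.06 -3.03] [0.42 0.16 0.06] 0.06
(1, (0.5, 0.2, 0.4)) 68 59 62 [-0.45  0.22 -0.53 -1.19 -1.19 -3.03] [0.43 0.07 0.15] 0.15
(1, (0.65, 0.2, 0.6)) 68 58 50 [-0.49  0.08 -0.14 -1.04 -1.28 -3.03] [ 0.57 -0.07  0.34] 0.3
(1, (0.65, 0.4, 0.25)) 69 58 77 [ 0.07  0.56 -0.31 -1.39 -0.98 -3.03] [0.55 0.31 0.04] 0.04
(1, (0.8, 0.4, 0.25)) 69 59 70 [ 0.08  0.6  -0.08 -1.35 -0.92 -3.03] [0.69 0.3  0.06] 0.06
(1, (0.5, 0.2, 0.6)) 70 59 48 [-0.92 -0.03 -0.39 -1.   -1.54 -3.03] [ 0.35 -0.11  0.29] 0.29
(1, (0.35, 0.2, 0.4)) 71 57 57 [-0.96  0.16 -0.79 -0.94 -1.31 -3.03] [0.22 0.   0.12] 0.12
(1, (0.5, 0.4, 0.25)) 71 58 81 [ 0.03  0.6  -0.59 -1.51 -0.99 -3.03] [ 0.38  0.31 -0.  ] -0.0
[ 3.97406632e-05  9.98142452e-06  2.49826164e-05 -8.90207935e-05
 -2.86940035e-05 -1.49950071e-01]
real	0m13.814s
user	0m54.066s
sys	0m0.099s
```

Request:
send_rows([
  [-0.12,0,-0.06],
  [-0.12,0,-0.06],
  [-0.12,0,-0.06],
  [-0.12,0,-0.06],
  [-0.12,0,-0.06],
], grip=[0.4,0.4,0.4,0.4,0.4], twist=[8.6,8.6,8.6,8.6,8.6])

```text
clock: 7.6
ee_pos: [0.6369, 0.1931, 0.3639]
ee_rot: [0.251, 0.888, -0.046, 0.381]
ft_force: [-0.1, 0.4, -1.1]
opening: 0.0516
finger_force: 0.0
```

Request:
send_rows([
  [0,0,0],
  [0,0,0],
  [0,0,0],
  [0,0,0],
  [0,0,0],
], grip=[0.4,0.4,0.4,0.4,0.4], twist=[8.6,8.6,8.6,8.6,8.6])

```text
clock: 8.1
ee_pos: [0.6364, 0.1921, 0.3629]
ee_rot: [0.559, 0.735, 0.096, 0.372]
ft_force: [0.3, -0.7, 0.2]
opening: 0.0512
finger_force: 0.0
```

Request:
send_rows([
  [0,0,0],
  [0,0,0],
  [0,0,0],
  [0,0,0],
  [0,0,0],
], grip=[0.4,0.4,0.4,0.4,0.4], twist=[8.6,8.6,8.6,8.6,8.6])

```text
clock: 8.6
ee_pos: [0.6365, 0.192, 0.363]
ee_rot: [0.79, 0.479, 0.225, 0.311]
ft_force: [-0.2, -0.0, -0.3]
opening: 0.051
finger_force: 0.0
```

Request:
send_rows([
  [0,0,0],
  [0,0,0],
  [0,0,0],
  [0,0,0],
  [0,0,0],
], grip=[0.4,0.4,0.4,0.4,0.4], twist=[8.6,8.6,8.6,8.6,8.6])

```text
clock: 9.1
ee_pos: [0.6365, 0.1921, 0.363]
ee_rot: [0.91, 0.156, 0.323, 0.206]
ft_force: [-0.3, -0.2, -0.8]
opening: 0.0511
finger_force: 0.0
```

Request:
send_rows([
  [0,0,0],
  [0,0,0],
  [0,0,0],
  [0,0,0],
  [0,0,0],
], grip=[0.4,0.4,0.4,0.4,0.4], twist=[8.6,8.6,8.6,8.6,8.6])

```text
clock: 9.6
ee_pos: [0.6365, 0.192, 0.363]
ee_rot: [0.904, -0.188, 0.377, 0.074]
ft_force: [0.1, 0.0, -0.1]
opening: 0.0513
finger_force: 0.0
```

Request:
send_rows([
  [0,0,0],
  [0,0,0],
  [0,0,0],
  [0,0,0],
  [0,0,0],
], grip=[0.4,0.4,0.4,0.4,0.4], twist=[8.6,8.6,8.6,8.6,8.6])

```text
clock: 10.1
ee_pos: [0.6365, 0.1921, 0.363]
ee_rot: [0.773, -0.506, 0.377, -0.069]
ft_force: [-0.4, 0.1, 1.1]
opening: 0.0514
finger_force: 0.0
```

Request:
send_rows([
  [0,0,0],
  [0,0,0],
  [0,0,0],
  [0,0,0],
  [0,0,0],
], grip=[0.4,0.4,0.4,0.4,0.4], twist=[8.6,8.6,8.6,8.6,8.6])

```text
clock: 10.6
ee_pos: [0.6365, 0.1921, 0.363]
ee_rot: [-0.534, 0.754, -0.326, 0.203]
ft_force: [0.4, 0.2, 0.0]
opening: 0.0511
finger_force: 0.0
```

```bash
python3 st.py
```

```text
[ 0.841  0.034 -0.67   1.046 -0.886 -1.887] [0.6365 0.1921 0.363 ] x [-0.348 -0.936  0.042] y [-0.672  0.218 -0.707] z [ 0.653 -0.275 -0.705] tilt 45.1
```

Request:
send_rows([
  [0,0,0],
  [0,0,0],
  [0,0,0],
  [0,0,0],
  [0,0,0],
], grip=[0.4,0.4,0.4,0.4,0.4], twist=[8.6,8.6,8.6,8.6,8.6])

```text
clock: 11.1
ee_pos: [0.6365, 0.1921, 0.363]
ee_rot: [-0.22, 0.897, -0.229, 0.308]
ft_force: [0.5, -0.6, -0.1]
opening: 0.0513
finger_force: 0.0
```

Request:
send_rows([
  [0,0,0],
  [0,0,0],
  [0,0,0],
  [0,0,0],
  [0,0,0],
], grip=[0.4,0.4,0.4,0.4,0.4], twist=[8.6,8.6,8.6,8.6,8.6])

```text
clock: 11.6
ee_pos: [0.6551, 0.1759, 0.3975]
ee_rot: [0.079, 0.937, -0.101, 0.325]
ft_force: [0.8, -0.5, 1.0]
opening: 0.0514
finger_force: 0.0
```

Request:
send_rows([
  [0,0,0],
  [0,0,0],
  [0,0,0],
  [0,0,0],
  [0,0,0],
], grip=[0.4,0.4,0.4,0.4,0.4], twist=[8.6,8.6,8.6,8.6,8.6])

```text
clock: 12.1
ee_pos: [0.6865, 0.1379, 0.424]
ee_rot: [0.291, 0.923, 0.027, 0.249]
ft_force: [0.7, -0.8, 0.6]
opening: 0.0515
finger_force: 0.0
```

Request:
send_rows([
  [0,0,0],
  [0,0,0],
  [0,0,0],
  [0,0,0],
  [0,0,0],
], grip=[0.4,0.4,0.4,0.4,0.4], twist=[8.6,8.6,8.6,8.6,8.6])

```text
clock: 12.6
ee_pos: [0.711, 0.0856, 0.4289]
ee_rot: [0.473, 0.855, 0.147, 0.152]
ft_force: [-1.1, -0.4, -0.9]
opening: 0.0509
finger_force: 0.0
```

```bash
python3 st.py
```

```text
[ 0.426  0.112  0.021  0.076 -1.059 -3.03 ] [0.711  0.0856 0.4289] x [-0.507  0.853 -0.121] y [0.764 0.51  0.396] z [ 0.399  0.108 -0.91 ] tilt 24.4
```

```bash
cat > s3.py <<'E'
from trick import *
import itertools,sys,json
h=np.array([.978,-.208,0])
q0=np.array(json.loads(open('log.jsonl').readlines()[-1])[0])
def job(p1):
    q=q0.copy(); p,Rt=fk(q); zmin=1; out=[]
    for k in range(35):
        q,p,Rt=row(q,p,Rt,Rt.inv().apply(np.array(p1)-p),.15,.75); zmin=min(zmin,p[2]); a=Rt.as_matrix()[:,2]
        t=np.degrees(np.arccos(-a[2])); az=np.degrees(np.arctan2(a[1],a[0]))
        if k%5==4: out.append((k+1,round(t),round(az),p.round(2).tolist(),round(q[3],2)))
        if t>63: out.append((k+1,round(t),round(az),p.round(2).tolist(),q.round(2).tolist())); break
    return p1,zmin,out
if __name__=='__main__':
    from multiprocessing import Pool
    with Pool(4) as P: rs=P.map(job,list(itertools.product((.45,.6,.75,.9),(-.2,.0,.2,.4),(.25,.4,.6))),chunksize=1)
    rs=[r for r in rs if r[2][-1][1]>62 and 50<r[2][-1][2]<100 and r[1]>.15]
    for r in sorted(rs,key=lambda r:r[2][-1][0])[:10]: print(r[0],round(r[1],2),r[2][-1])
E
python3 s3.py
```

```text
(0.75, 0.2, 0.4) 0.23 (14, 64, 55, [0.69, 0.14, 0.23], [-0.17, 0.32, -0.15, -1.31, -1.0, -3.03])
(0.9, 0.2, 0.4) 0.23 (14, 65, 51, [0.82, 0.13, 0.23], [-0.13, 0.45, 0.05, -1.3, -0.92, -3.03])
(0.9, 0.4, 0.4) 0.18 (14, 63, 52, [0.79, 0.23, 0.18], [-0.0, 0.47, -0.03, -1.39, -0.81, -3.03])
(0.9, 0.4, 0.6) 0.27 (14, 63, 53, [0.77, 0.12, 0.27], [-0.15, 0.35, 0.01, -1.23, -0.99, -3.03])
(0.6, 0.2, 0.4) 0.2 (15, 64, 55, [0.56, 0.12, 0.2], [-0.29, 0.22, -0.42, -1.35, -1.06, -3.03])
(0.6, 0.4, 0.6) 0.24 (15, 63, 56, [0.56, 0.1, 0.24], [-0.31, 0.15, -0.35, -1.26, -1.13, -3.03])
(0.75, 0.2, 0.6) 0.31 (15, 64, 53, [0.66, 0.02, 0.31], [-0.36, 0.22, -0.1, -1.2, -1.18, -3.03])
(0.75, 0.4, 0.4) 0.18 (15, 65, 53, [0.68, 0.27, 0.18], [0.0, 0.37, -0.26, -1.54, -0.82, -3.03])
(0.75, 0.4, 0.6) 0.25 (15, 65, 55, [0.66, 0.13, 0.25], [-0.2, 0.26, -0.2, -1.32, -1.03, -3.03])
(0.45, 0.4, 0.6) 0.22 (16, 64, 56, [0.43, 0.06, 0.22], [-0.52, 0.08, -0.54, -1.22, -1.26, -3.03])
```

Request:
send_rows([
  [0.07,0.12,-0.035],
  [0.07,0.12,-0.035],
  [0.07,0.12,-0.035],
  [0.07,0.12,-0.035],
  [0.07,0.12,-0.035],
], grip=[0.4,0.4,0.4,0.4,0.4], twist=[8.6,8.6,8.6,8.6,8.6])

```text
clock: 13.1
ee_pos: [0.7713, 0.0804, 0.458]
ee_rot: [0.575, 0.773, 0.263, 0.052]
ft_force: [-0.2, 0.1, -0.2]
opening: 0.051
finger_force: 0.0
```

```bash
cat >> st.py <<'E'
import sys
if len(sys.argv)>1: print('off to target',(m.T@(np.array(eval(sys.argv[1]))-s['ee_pos'])).round(3))
E
python3 st.py "[.75,.2,.5]"
```

```text
[ 0.219  0.228  0.325 -0.277 -1.198 -3.03 ] [0.7713 0.0804 0.458 ] x [-0.333  0.916  0.222] y [0.861 0.2   0.467] z [ 0.383  0.347 -0.856] tilt 31.1
off to target [ 0.126  0.025 -0.003]
```

Request:
send_rows([
  [0.12,0.025,0],
  [0.12,0.025,0],
  [0.12,0.025,0],
  [0.12,0.025,0],
  [0.12,0.025,0],
], grip=[0.4,0.4,0.4,0.4,0.4], twist=[8.6,8.6,8.6,8.6,8.6])

```text
clock: 13.6
ee_pos: [0.7448, 0.0899, 0.4114]
ee_rot: [0.651, 0.656, 0.378, -0.051]
ft_force: [0.4, -0.6, 0.3]
opening: 0.0513
finger_force: 0.0
```

```bash
python3 st.py "[.75,.2,.5]"
```

```text
[ 0.056  0.191  0.196 -0.648 -1.1   -3.03 ] [0.7448 0.0899 0.4114] x [-0.148  0.816  0.559] y [ 0.893 -0.133  0.431] z [ 0.426  0.563 -0.709] tilt 44.9
off to target [0.139 0.028 0.001]
```

Request:
send_rows([
  [0.13,0.025,0],
  [0.13,0.025,0],
  [0.13,0.025,0],
  [0.13,0.025,0],
  [0.13,0.025,0],
], grip=[0.4,0.4,0.4,0.4,0.4], twist=[8.6,8.6,8.6,8.6,8.6])

```text
clock: 14.1
ee_pos: [0.7233, 0.1229, 0.3734]
ee_rot: [0.712, 0.494, 0.472, -0.165]
ft_force: [0.0, 0.0, -0.8]
opening: 0.0513
finger_force: 0.0
```

```bash
python3 st.py "[.75,.2,.5]"
cat > plan.py <<'E'
from fk import *
import json
h=np.array([.978,-.208,0])
l=json.loads(open('log.jsonl').readlines()[-1]); q=np.array(l[0]); p=np.array(l[1]); Rn=R.from_quat(l[2]); m=Rn.as_matrix(); a=m[:,2]
for s in(1,-1):
    y=np.cross(a,h); y/=np.linalg.norm(y)/s; x=np.cross(y,a)
    tw=np.degrees(np.arctan2(y@-m[:,0],y@m[:,1])); Rg=R.from_matrix(np.c_[x,y,a])
    print('s',s,'twist deg',tw.round(1),'a.h',(a@h).round(2),'y',y.round(2))
E
python3 plan.py; python3 - <<'E'
E
```

```text
[-0.078  0.18   0.036 -1.043 -1.025 -3.03 ] [0.7233 0.1229 0.3734] x [0.068 0.547 0.835] y [ 0.859 -0.458  0.23 ] z [ 0.508  0.701 -0.5  ] tilt 60.0
off to target [0.15  0.017 0.004]
s 1 twist deg 92.9 a.h 0.35 y [-0.11 -0.52 -0.85]
s -1 twist deg -87.1 a.h 0.35 y [0.11 0.52 0.85]
```

```bash
cat >> plan.py <<'E'
pg=np.array([.481,-.281,.07]); g=pg+.017*a; pre=g-.12*a
qq=q.copy(); N=32
for k in range(1,N+1):
    t=min(1,k/14.); P=p+(pre-p)*t; qq,f=ik(P,Rn*R.from_euler('Z',np.radians(-267.1*k/N)),qq,.3)
    if k%8==0: print(k,qq.round(2),np.abs(f).max().round(4))
qq,f=ik(g,Rn*R.from_euler('Z',np.radians(-267.1)),qq,.3); print('grasp',qq.round(2),np.abs(f).max().round(4))
print('offset to pre',(m.T@(pre-p)).round(3),'pre',pre.round(3))
E
python3 plan.py
```

```text
s 1 twist deg 92.9 a.h 0.35 y [-0.11 -0.52 -0.85]
s -1 twist deg -87.1 a.h 0.35 y [0.11 0.52 0.85]
8 [-0.68  0.33 -0.11 -1.07 -1.39 -1.3 ] 0.0
16 [-1.02  0.61  0.03 -0.92 -1.58  0.15] 0.0
24 [-1.02  0.61  0.03 -0.92 -1.58  1.31] 0.0
32 [-1.02  0.61  0.03 -0.92 -1.58  2.48] 0.0
grasp [-0.89  0.65 -0.08 -1.01 -1.4   2.54] 0.0
offset to pre [-0.49  -0.093 -0.357] pre [ 0.429 -0.353  0.122]
```

Request:
send_rows([
  [-0.49,-0.09,-0.36],
  [-0.49,-0.09,-0.36],
  [-0.49,-0.09,-0.36],
  [-0.49,-0.09,-0.36],
  [-0.49,-0.09,-0.36],
], grip=[0.4,0.4,0.4,0.4,0.4], twist=[-8.6,-8.6,-8.6,-8.6,-8.6])

```text
clock: 14.6
ee_pos: [0.6113, -0.0619, 0.2782]
ee_rot: [0.495, 0.712, 0.499, 0.01]
ft_force: [1.1, -1.3, 0.9]
opening: 0.0513
finger_force: 0.0
```

Request:
send_rows([
  [-0.175,-0.24,-0.21],
  [-0.175,-0.24,-0.21],
  [-0.175,-0.24,-0.21],
  [-0.175,-0.24,-0.21],
  [-0.175,-0.24,-0.21],
], grip=[0.4,0.4,0.4,0.4,0.4], twist=[-8.6,-8.6,-8.6,-8.6,-8.6])

```text
clock: 15.1
ee_pos: [0.485, -0.2486, 0.1748]
ee_rot: [0.203, 0.843, 0.461, 0.189]
ft_force: [1.6, -0.3, 0.1]
opening: 0.0512
finger_force: 0.0
```

Request:
send_rows([
  [0,0,0],
  [0,0,0],
  [0,0,0],
  [0,0,0],
  [0,0,0],
], grip=[0.4,0.4,0.4,0.4,0.4], twist=[-8.6,-8.6,-8.6,-8.6,-8.6])

```text
clock: 15.6
ee_pos: [0.4861, -0.2473, 0.1753]
ee_rot: [-0.119, 0.859, 0.36, 0.345]
ft_force: [0.4, -0.3, 0.3]
opening: 0.0517
finger_force: 0.0
```

Request:
send_rows([
  [0,0,0],
  [0,0,0],
  [0,0,0],
  [0,0,0],
  [0,0,0],
], grip=[0.4,0.4,0.4,0.4,0.4], twist=[-8.6,-8.6,-8.6,-8.6,-8.6])

```text
clock: 16.1
ee_pos: [0.4862, -0.2472, 0.1754]
ee_rot: [-0.426, 0.755, 0.208, 0.453]
ft_force: [0.4, -0.8, -0.6]
opening: 0.051
finger_force: 0.0
```

Request:
send_rows([
  [0,0,0],
  [0,0,0],
  [0,0,0],
  [0,0,0],
  [0,0,0],
], grip=[0.4,0.4,0.4,0.4,0.4], twist=[-8.6,-8.6,-8.6,-8.6,-8.6])

```text
clock: 16.6
ee_pos: [0.4862, -0.2472, 0.1754]
ee_rot: [0.673, -0.547, -0.028, -0.497]
ft_force: [0.4, -0.1, 0.7]
opening: 0.0511
finger_force: 0.0
```

```bash
python3 st.py "[.429,-.353,.122]"; python3 plan.py|head -2
```

```text
[-0.865  0.454 -0.082 -1.001 -1.489  1.41 ] [ 0.4862 -0.2472  0.1754] x [ 0.4   -0.708 -0.582] y [-0.764  0.093 -0.639] z [ 0.506  0.7   -0.504] tilt 59.8
off to target [ 0.083  0.068 -0.076]
s 1 twist deg -54.9 a.h 0.35 y [-0.11 -0.53 -0.84]
s -1 twist deg 125.1 a.h 0.35 y [0.11 0.53 0.84]
```

Request:
send_rows([
  [0.083,0.068,-0.076],
  [0.083,0.068,-0.076],
  [0.083,0.068,-0.076],
  [0.083,0.068,-0.076],
  [0.083,0.068,-0.076],
], grip=[0.4,0.4,0.4,0.4,0.4], twist=[-8.6,-8.6,-8.6,-8.6,-8.6])

```text
clock: 17.1
ee_pos: [0.4277, -0.3534, 0.1206]
ee_rot: [0.826, -0.264, 0.156, -0.473]
ft_force: [-0.7, -0.8, 0.2]
opening: 0.0509
finger_force: 0.0
```

Request:
send_rows([
  [0,0,0],
  [0,0,0],
  [0,0,0],
  [0,0,0],
  [0,0,0],
], grip=[0.4,0.4,0.4,0.4,0.4], twist=[-2.4,-2.4,-2.4,-2.4,-2.4])

```text
clock: 17.6
ee_pos: [0.4282, -0.3523, 0.1212]
ee_rot: [0.848, -0.178, 0.203, -0.455]
ft_force: [-0.3, 1.5, 0.9]
opening: 0.0511
finger_force: 0.0
```

```bash
python3 st.py "[.4896,-.269,.0615]"; python3 plan.py|head -1
python3 - <<'E'
from h import *
f,K,T=cam('wrist'); np.savez('pics/w1',f=f,K=K,T=T)
f=f.copy()
hh=np.array([.978,-.208,0])
for d in(-95,0,41):
    u=proj(K,T,np.array([.481,-.281,.07])+hh*d/1000); print(d,u)
    cv2.circle(f,(int(u[0]),int(u[1])),4,(255,0,0),1)
save('w1',f)
E
```

```text
[-1.022  0.611  0.029 -0.923 -1.573  2.473] [ 0.4282 -0.3523  0.1212] x [ 0.854 -0.487  0.181] y [-0.118 -0.522 -0.845] z [ 0.506  0.7   -0.503] tilt 59.8
off to target [ 0.001 -0.     0.119]
s 1 twist deg -0.4 a.h 0.35 y [-0.11 -0.53 -0.84]
-95 [281.37716146 329.39167436]
0 [280.49123864 206.29982061]
41 [280.11848453 154.50863237]
```

View pics/w1.png

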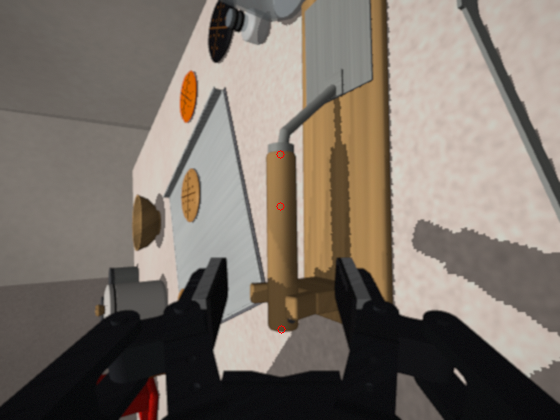

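Request:
send_rows([
  [0.008,0,0.04],
  [0.008,0,0.08],
  [0.008,0,0.11],
  [0.008,0,0.12],
  [0.008,0,0.12],
], grip=[0.4,0.4,0.4,0.4,0.4], twist=[0,0,0,0,0])

```text
clock: 18.15
ee_pos: [0.4958, -0.2708, 0.0614]
ee_rot: [0.848, -0.178, 0.202, -0.456]
ft_force: [-0.3, -0.2, -0.0]
opening: 0.0513
finger_force: 0.0
```

Request:
send_rows([
  [0,0,0],
  [0,0,0],
  [0,0,0],
  [0,0,0],
  [0,0,0],
], grip=[0.7,0.8,1,1,1], grip_force=100, twist=[0,0,0,0,0])

```text
clock: 18.65
ee_pos: [0.4954, -0.2732, 0.0629]
ee_rot: [0.848, -0.178, 0.203, -0.455]
ft_force: [-2.9, -2.8, 5.7]
opening: 0.0209
finger_force: 98.1
```

```bash
python3 st.py "[.4896,-.269,.0615]"
python3 - <<'E'
from h import *
print(manip.get_state()['finger_force'],manip.get_state()['opening'])
f,K,T=cam('wrist'); np.savez('pics/w2',f=f,K=K,T=T); save('w2',f)
E
```

```text
[-0.885  0.65  -0.066 -1.011 -1.406  2.523] [ 0.4954 -0.2732  0.0629] x [ 0.854 -0.487  0.184] y [-0.116 -0.523 -0.845] z [ 0.507  0.7   -0.503] tilt 59.8
off to target [-0.007 -0.     0.001]
98.13360214233398 0.02091238626930443
```

View pics/w2.png

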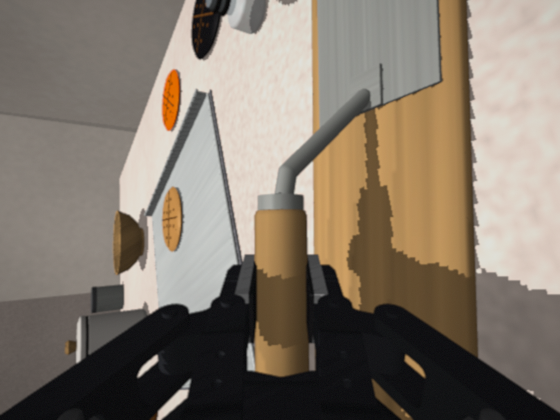

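Request:
send_rows([
  [0.004,-0.017,-0.01],
  [0.008,-0.034,-0.02],
  [0.015,-0.068,-0.04],
  [0.015,-0.068,-0.04],
  [0.015,-0.068,-0.04],
], grip=[1,1,1,1,1], twist=[0,0,0,0,0])

```text
clock: 19.2
ee_pos: [0.4963, -0.2727, 0.1432]
ee_rot: [0.849, -0.178, 0.204, -0.454]
ft_force: [-0.5, -0.9, -1.6]
opening: 0.0213
finger_force: 98.1
```

```bash
python3 st.py "[.355,.205,.143]"
cat > pl2.py <<'E'
from fk import *
l=json.loads(open('log.jsonl').readlines()[-1]); q=np.array(l[0]); p=np.array(l[1]); Rn=R.from_quat(l[2])
def wrist(q): return fk(q)[0]-.373*frames(q)[4].as_matrix()[:,0]
for t in np.linspace(0,1,6):
    P=p+t*(np.array([.355,.205,.143])-p); q,f=ik(P,Rn,q,.3); print(P.round(3),q.round(2),np.abs(f).max().round(4),'wrist',wrist(q).round(2))
for P in([.355,.205,.06],[.45,.19,.06],[.5,.15,.1],[.42,.13,.16]):
    q,f=ik(np.array(P),Rn,q,.3); print(P,q.round(2),np.abs(f).max().round(4),'wrist',wrist(q).round(2))
for th in range(0,151,30):
    q2,f=ik(np.array([.42,.13,.16+.1*th/150]),Rn*R.from_euler('Z',np.radians(th)),q,.3); print(th,q2.round(2),np.abs(f).max().round(4)); q=q2
E
python3 pl2.py
```

```text
[-0.879  0.53  -0.042 -0.998 -1.478  2.399] [ 0.4963 -0.2727  0.1432] x [ 0.854 -0.487  0.184] y [-0.116 -0.524 -0.844] z [ 0.508  0.699 -0.504] tilt 59.7
off to target [-0.353 -0.234  0.262]
[ 0.496 -0.273  0.143] [-0.88  0.53 -0.04 -1.   -1.48  2.4 ] 0.0 wrist [ 0.31 -0.53  0.33]
[ 0.468 -0.177  0.143] [-0.82  0.42 -0.24 -1.04 -1.39  2.45] 0.0 wrist [ 0.28 -0.44  0.33]
[ 0.44  -0.082  0.143] [-0.73  0.32 -0.42 -1.1  -1.3   2.49] 0.0 wrist [ 0.25 -0.34  0.33]
[0.412 0.014 0.143] [-0.62  0.21 -0.58 -1.19 -1.2   2.51] 0.0 wrist [ 0.22 -0.25  0.33]
[0.383 0.109 0.143] [-0.46  0.1  -0.72 -1.3  -1.08  2.5 ] 0.0 wrist [ 0.19 -0.15  0.33]
[0.355 0.205 0.143] [-0.21 -0.   -0.83 -1.46 -0.92  2.46] 0.0 wrist [ 0.17 -0.06  0.33]
[0.355, 0.205, 0.06] [-0.39  0.41 -0.89 -1.63 -0.99  3.03] 0.0032 wrist [ 0.17 -0.06  0.25]
[0.45, 0.19, 0.06] [-0.3   0.42 -0.71 -1.62 -0.96  2.84] 0.0 wrist [ 0.26 -0.07  0.25]
[0.5, 0.15, 0.1] [-0.28  0.32 -0.58 -1.47 -0.96  2.56] 0.0 wrist [ 0.31 -0.11  0.29]
[0.42, 0.13, 0.16] [-0.34  0.08 -0.67 -1.33 -1.02  2.38] 0.0 wrist [ 0.23 -0.13  0.35]
0 [-0.34  0.08 -0.67 -1.33 -1.02  2.38] 0.0
30 [-0.32  0.02 -0.65 -1.3  -1.03  1.77] 0.0
60 [-0.3  -0.04 -0.63 -1.26 -1.03  1.16] 0.0
90 [-0.27 -0.09 -0.61 -1.23 -1.03  0.55] 0.0
120 [-0.25 -0.13 -0.59 -1.2  -1.04 -0.05] 0.0
150 [-0.23 -0.17 -0.57 -1.17 -1.04 -0.65] 0.0
```

Request:
send_rows([
  [-0.02,-0.014,0.016],
  [-0.053,-0.037,0.043],
  [-0.087,-0.061,0.07],
  [-0.12,-0.084,0.097],
  [-0.15,-0.105,0.12],
], grip=[1,1,1,1,1], twist=[0,0,0,0,0])

```text
clock: 19.7
ee_pos: [0.4396, -0.0578, 0.1421]
ee_rot: [0.848, -0.179, 0.202, -0.456]
ft_force: [1.3, 0.7, -0.5]
opening: 0.0211
finger_force: 98.3
```

Request:
send_rows([
  [-0.034,-0.024,0.027],
  [-0.068,-0.047,0.055],
  [-0.1,-0.07,0.08],
  [-0.13,-0.092,0.106],
  [-0.15,-0.105,0.12],
], grip=[1,1,1,1,1], twist=[0,0,0,0,0])

```text
clock: 20.2
ee_pos: [0.3839, 0.1541, 0.1436]
ee_rot: [0.848, -0.179, 0.202, -0.456]
ft_force: [0.6, -0.1, -0.9]
opening: 0.0211
finger_force: 98.2
```

```bash
python3 st.py "[.374,.202,.143]"
python3 - <<'E'
from fk import *
l=json.loads(open('log.jsonl').readlines()[-1]); q=np.array(l[0]); Rn=R.from_quat(l[2])
for P in([.374,.202,.143],[.374,.202,.08],[.374,.202,.058],[.39,.2,.058]):
    q,f=ik(np.array(P),Rn,q,.3); print(P,q.round(2),np.abs(f).max().round(4))
from h import *
f,K,T=cam('top'); np.savez('pics/t2',f=f,K=K,T=T); save('t2',cv2.resize(f[110:300,150:360],None,fx=2.8,fy=2.8,interpolation=cv2.INTER_CUBIC))
E
```

```text
[-0.336  0.069 -0.752 -1.376 -1.005  2.465] [0.3839 0.1541 0.1436] x [ 0.855 -0.487  0.179] y [-0.12  -0.521 -0.845] z [ 0.505  0.701 -0.504] tilt 59.8
off to target [-0.032 -0.023  0.029]
[0.374, 0.202, 0.143] [-0.2   0.03 -0.79 -1.46 -0.92  2.45] 0.0
[0.374, 0.202, 0.08] [-0.34  0.32 -0.85 -1.6  -0.98  2.88] 0.0
[0.374, 0.202, 0.058] [-0.38  0.43 -0.86 -1.64 -1.    3.03] 0.0004
[0.39, 0.2, 0.058] [-0.36  0.43 -0.83 -1.64 -0.99  2.99] 0.0
```

View pics/t2.png

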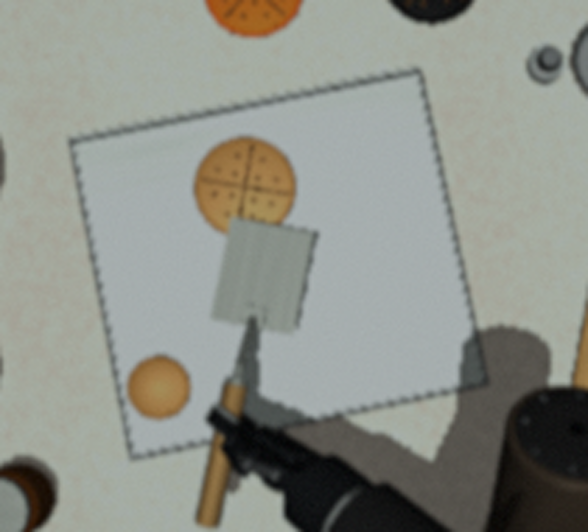

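Request:
send_rows([
  [-0.032,-0.023,0.029],
  [-0.032,-0.023,0.029],
  [-0.038,0.006,0.046],
  [-0.045,0.037,0.065],
  [-0.045,0.039,0.066],
], grip=[1,1,1,1,1], twist=[0,0,0,0,0])

```text
clock: 20.75
ee_pos: [0.3748, 0.1996, 0.0654]
ee_rot: [0.849, -0.181, 0.198, -0.455]
ft_force: [-0.4, -1.3, -1.8]
opening: 0.0214
finger_force: 98.7
```

```bash
python3 st.py "[.374,.202,.058]"
python3 - <<'E'
from h import *
d=np.load('pics/t2.npz'); print('blade ctr t2',ray(d['K'],d['T'],(150+264/2.8,110+275/2.8),.092),'exp',.3839+.1323,.1541-.0388)
print([ray(d['K'],d['T'],(150+x/2.8,110+y/2.8),.092)[:2].round(3) for x,y in((230,218),(318,232),(297,333),(212,318))])
f,K,T=cam('scene'); np.savez('pics/s3',f=f,K=K,T=T); save('s3',cv2.resize(f[160:290,200:400],None,fx=4,fy=4,interpolation=cv2.INTER_CUBIC))
E
```

```text
[-0.367  0.39  -0.851 -1.619 -0.989  2.958] [0.3748 0.1996 0.0654] x [ 0.856 -0.488  0.172] y [-0.126 -0.52  -0.845] z [ 0.501  0.702 -0.507] tilt 59.6
off to target [-0.003  0.005  0.005]
blade ctr t2 [0.51641924 0.1133686  0.092     ] exp 0.5162 0.11529999999999999
[array([0.574, 0.148]), array([0.56 , 0.059]), array([0.458, 0.08 ]), array([0.473, 0.165])]
```

View pics/s3.png

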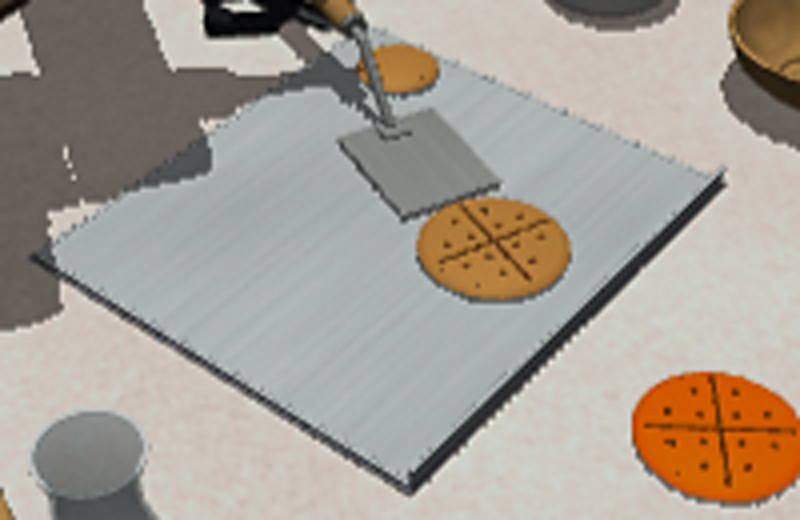

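Request:
send_rows([
  [0,0.002,0.001],
  [-0.001,0.004,0.002],
  [-0.001,0.005,0.003],
  [-0.001,0.006,0.004],
  [-0.001,0.006,0.004],
], grip=[1,1,1,1,1], twist=[0,0,0,0,0])

```text
clock: 21.3
ee_pos: [0.3771, 0.1998, 0.0635]
ee_rot: [0.848, -0.177, 0.204, -0.455]
ft_force: [-0.5, 0.7, -1.9]
opening: 0.0213
finger_force: 98.7
```

```bash
python3 st.py "[.374,.202,.058]"; date
```

```text
[-0.377  0.409 -0.854 -1.632 -0.996  2.999] [0.3771 0.1998 0.0635] x [ 0.854 -0.486  0.184] y [-0.115 -0.523 -0.845] z [ 0.507  0.7   -0.502] tilt 59.8
off to target [-0.005  0.004  0.003]
Thu Dec  3 12:23:11 UTC 2026
```

Request:
send_rows([
  [0,0.001,0.001],
  [-0.001,0.002,0.002],
  [-0.001,0.003,0.002],
  [-0.001,0.004,0.0025],
  [-0.001,0.0045,0.003],
], grip=[1,1,1,1,1], twist=[0,0,0,0,0])

```text
clock: 21.8
ee_pos: [0.3769, 0.2002, 0.058]
ee_rot: [0.848, -0.178, 0.202, -0.456]
ft_force: [-0.4, -0.0, 0.5]
opening: 0.0212
finger_force: 98.9
```

```bash
python3 st.py "[.374,.202,.058]"
```

```text
[-0.385  0.437 -0.856 -1.641 -1.001  3.03 ] [0.3769 0.2002 0.058 ] x [ 0.855 -0.486  0.181] y [-0.117 -0.521 -0.845] z [ 0.505  0.701 -0.503] tilt 59.8
off to target [-0.003 -0.001 -0.   ]
```

Request:
send_rows([
  [0.009,0,0.0035],
  [0.022,0,0.008],
  [0.036,0,0.0135],
  [0.05,0,0.0185],
  [0.062,0,0.023],
], grip=[1,1,1,1,1], twist=[0,0,0,0,0])

```text
clock: 22.3
ee_pos: [0.4421, 0.1862, 0.058]
ee_rot: [0.848, -0.178, 0.202, -0.456]
ft_force: [-4.1, 1.4, 3.7]
opening: 0.0211
finger_force: 99.0
```

Request:
send_rows([
  [0.013,0,0.005],
  [0.026,0,0.0095],
  [0.036,0,0.0135],
  [0.044,0,0.016],
  [0.044,0,0.016],
], grip=[1,1,1,1,1], twist=[0,0,0,0,0])

```text
clock: 22.8
ee_pos: [0.4889, 0.1757, 0.0579]
ee_rot: [0.848, -0.178, 0.203, -0.456]
ft_force: [1.0, 2.9, 2.2]
opening: 0.0211
finger_force: 98.7
```

```bash
python3 st.py "[.374,.202,.058]"
cat > bread.py <<'E'
from h import *
def bread(n='top',z=.012):
    f,K,T=cam(n); np.savez('pics/last',f=f,K=K,T=T); hsv=cv2.cvtColor(f,cv2.COLOR_RGB2HSV)
    m=((hsv[...,1]>80)&(hsv[...,2]>60)&(hsv[...,0]>8)&(hsv[...,0]<25)).astype(np.uint8); m[:120]=0; m[:,:180]=0; m[270:]=0; m[:,330:]=0
    for c in cv2.findContours(m,0,2)[0]:
        a=cv2.contourArea(c)
        if a>80: r=cv2.minAreaRect(c); x,y,w,h=cv2.boundingRect(c); print(int(a),np.round(r[0],1),'size',np.round(r[1],1),ray(K,T,r[0],z).round(4)[:2])
bread()
E
python3 bread.py
```

```text
[-0.285  0.437 -0.627 -1.581 -0.953  2.759] [0.4889 0.1757 0.0579] x [ 0.854 -0.486  0.183] y [-0.116 -0.522 -0.845] z [ 0.506  0.701 -0.502] tilt 59.8
off to target [-0.111 -0.    -0.04 ]
507 [213.9 245.5] size [24.7 36.6] [0.4104 0.2072]
934 [244.  164.5] size [35. 34.] [0.6523 0.119 ]
```

Request:
send_rows([
  [0.004,0,0.0015],
  [0.008,0,0.003],
  [0.012,0,0.0045],
  [0.014,0,0.005],
  [0.014,0,0.005],
], grip=[1,1,1,1,1], twist=[0,0,0,0,0])

```text
clock: 23.35
ee_pos: [0.5012, 0.1729, 0.0577]
ee_rot: [0.848, -0.178, 0.202, -0.456]
ft_force: [-4.0, 2.0, 5.8]
opening: 0.0214
finger_force: 99.4
```

```bash
python3 st.py "[.374,.202,.058]"; python3 bread.py
```

```text
[-0.278  0.442 -0.601 -1.571 -0.95   2.73 ] [0.5012 0.1729 0.0577] x [ 0.855 -0.486  0.181] y [-0.117 -0.521 -0.845] z [ 0.505  0.702 -0.503] tilt 59.8
off to target [-0.123 -0.    -0.044]
505 [214.7 242.4] size [22.2 41.4] [0.4196 0.2051]
944 [245.  164.5] size [35. 34.] [0.6523 0.116 ]
```

Request:
send_rows([
  [0.001,-0.004,-0.0025],
  [0.0025,-0.012,-0.007],
  [0.005,-0.024,-0.0145],
  [0.009,-0.04,-0.024],
  [0.011,-0.051,-0.03],
], grip=[1,1,1,1,1], twist=[0,0,0,0,0])

```text
clock: 23.9
ee_pos: [0.5028, 0.1718, 0.1184]
ee_rot: [0.849, -0.179, 0.203, -0.455]
ft_force: [-0.1, 0.2, -1.7]
opening: 0.0211
finger_force: 98.7
```

```bash
python3 st.py "[.374,.202,.058]"; ls -ld --time-sort -l --time=birth pics/scene.png; date
cat > flip.py <<'E'
from fk import *
import sys
l=json.loads(open('log.jsonl').readlines()[-1]); q=np.array(l[0]); p=np.array(l[1]); Rn=R.from_quat(l[2]); a=Rn.as_matrix()[:,2]
h=np.array([.978,-.208,0]); lt=np.array([.208,.978,0])
d0=np.array([.1323,-.0388,-.053])+.0525*h
P0=np.array([.545,.185]); N=16; push=.05
def nose(k):
    th=np.radians(8.5*k); Q=R.from_rotvec(a*th); n=Q.apply([0,0,1])
    z=.005+.0425*abs(Q.apply(lt)[2])+.006
    if k<3: z=max(z,.055-.014*k)
    s=push*np.clip((8.5*k-60)/50,0,1); dr=n[:2]/max(np.linalg.norm(n[:2]),1e-6)
    return np.r_[P0+s*np.array([.5,-.866]),z],Q
start=nose(0)[0]-d0
if __name__=='__main__':
    print('start TCP',start.round(4),'off',Rn.inv().apply(start-p).round(4))
    Rc,pc=Rn,start; qq,_=ik(start,Rn,q,.3)
    for c in range(4):
        rows=[]
        for k in range(5*c+1,5*c+6):
            k=min(k,N); x,Q=nose(k); t=x-Q.apply(d0); rows.append(Rc.inv().apply(t-pc).round(4).tolist())
            q2,f=ik(t,Q*Rn,qq,.3); 
            if k%4==0: print(k,t.round(3),np.abs(f).max().round(4),'vmax frac',(np.abs(q2-qq)/.1/np.array([2.39,2.39,3.01,3.14,3.14,3.14])).max().round(2),q2.round(2))
            qq=q2
        print(rows); Rc=R.from_rotvec(a*np.radians(8.5*min(N,5*c+5)))*Rn; pc=t
E
python3 flip.py; python3 bread.py
```

```text
[-0.218  0.266 -0.574 -1.47  -0.921  2.477] [0.5028 0.1718 0.1184] x [ 0.854 -0.488  0.182] y [-0.119 -0.523 -0.844] z [ 0.507  0.699 -0.504] tilt 59.7
off to target [-0.136  0.05  -0.014]
Thu Dec  3 12:25:06 UTC 2026
start TCP [0.3614 0.2347 0.108 ] off [-0.1533 -0.0073 -0.0225]
4 [0.42  0.253 0.154] 0.0 vmax frac 0.91 [-0.01  0.04 -0.71 -1.54 -0.78  1.76]
[[0.0066, -0.013, 0.0071], [0.0167, -0.0243, 0.0141], [0.0306, -0.0359, 0.0198], [0.0496, -0.0549, 0.0194], [0.0711, -0.0705, 0.0194]]
8 [0.511 0.22  0.203] 0.0 vmax frac 0.56 [-0.    0.05 -0.52 -1.36 -0.8   0.9 ]
[[0.0093, -0.0246, 0.0002], [0.0223, -0.0471, 0.0006], [0.0459, -0.0695, -0.0016], [0.0732, -0.0891, -0.0037], [0.1026, -0.1063, -0.0063]]
12 [0.613 0.131 0.208] 0.0 vmax frac 0.46 [-0.17  0.22 -0.31 -1.26 -0.95  0.3 ]
[[0.011, -0.0323, -0.0042], [0.0254, -0.0631, -0.0086], [0.0426, -0.0914, -0.013], [0.0588, -0.1107, -0.0146], [0.0775, -0.127, -0.0163]]
16 [0.671 0.049 0.172] 0.0 vmax frac 0.39 [-0.29  0.38 -0.17 -1.24 -1.04 -0.22]
16 [0.671 0.049 0.172] 0.0 vmax frac 0.0 [-0.29  0.38 -0.17 -1.24 -1.04 -0.22]
16 [0.671 0.049 0.172] 0.0 vmax frac 0.0 [-0.29  0.38 -0.17 -1.24 -1.04 -0.22]
16 [0.671 0.049 0.172] 0.0 vmax frac 0.0 [-0.29  0.38 -0.17 -1.24 -1.04 -0.22]
16 [0.671 0.049 0.172] 0.0 vmax frac 0.0 [-0.29  0.38 -0.17 -1.24 -1.04 -0.22]
[[0.0065, -0.0236, -0.0017], [0.0065, -0.0236, -0.0017], [0.0065, -0.0236, -0.0017], [0.0065, -0.0236, -0.0017], [0.0065, -0.0236, -0.0017]]
514 [214.2 242.1] size [22.3 41.3] [0.4206 0.2063]
1044 [244.3 161.8] size [36.8 36.1] [0.6606 0.1182]ls: unrecognized option '--time-sort'
Try 'ls --help' for more information.
```

```bash
sed -i 's/P0=np.array(\[.545,.185\])/P0=np.array([.55,.18])/; s/.055-.014\*k/.042-.009*k/' flip.py; python3 flip.py | head -1
python3 - <<'E'
import numpy as np
d=np.load('pics/last.npz')
from h import ray
print(ray(d['K'],d['T'],(244.3,161.8),.073))
E
```

```text
start TCP [0.3664 0.2297 0.095 ] off [-0.149   0.0057 -0.0169]
[0.65091019 0.11475636 0.073     ]
```

Request:
send_rows([
  [-0.0045,0,-0.0005],
  [-0.013,0.0005,-0.0015],
  [-0.027,0.001,-0.003],
  [-0.043,0.002,-0.005],
  [-0.0625,0.0025,-0.007],
], grip=[1,1,1,1,1], twist=[0,0,0,0,0])

```text
clock: 24.45
ee_pos: [0.4433, 0.1972, 0.1066]
ee_rot: [0.849, -0.179, 0.202, -0.455]
ft_force: [0.2, 0.8, -1.1]
opening: 0.0212
finger_force: 98.7
```

Request:
send_rows([
  [-0.019,0.001,-0.002],
  [-0.039,0.0015,-0.0045],
  [-0.059,0.002,-0.007],
  [-0.075,0.003,-0.009],
  [-0.0865,0.003,-0.01],
], grip=[1,1,1,1,1], twist=[0,0,0,0,0])

```text
clock: 24.95
ee_pos: [0.3631, 0.231, 0.0936]
ee_rot: [0.849, -0.179, 0.201, -0.455]
ft_force: [0.0, -0.1, -2.6]
opening: 0.0213
finger_force: 98.7
```

Request:
send_rows([
  [0,0,0],
  [0,0,0],
  [0,0,0],
  [0,0,0],
  [0,0,0],
], grip=[1,1,1,1,1], twist=[0,0,0,0,0])

```text
clock: 25.45
ee_pos: [0.366, 0.2303, 0.0946]
ee_rot: [0.848, -0.178, 0.203, -0.455]
ft_force: [0.2, -0.1, -3.2]
opening: 0.0211
finger_force: 98.7
```

```bash
python3 st.py; sed -i 's/z=.012)/z=.05)/' bread.py; python3 bread.py; python3 flip.py
```

```text
[-0.252  0.243 -0.867 -1.643 -0.939  2.815] [0.366  0.2303 0.0946] x [ 0.855 -0.486  0.182] y [-0.117 -0.522 -0.845] z [ 0.506  0.701 -0.503] tilt 59.8
288 [205.5 249.1] size [20.9 22.9] [0.4011 0.2268]
1035 [223.8 208.8] size [36.1 36.8] [0.5173 0.1751]
start TCP [0.3664 0.2297 0.095 ] off [ 0.0007 -0.0001 -0.0004]
4 [0.425 0.248 0.154] 0.0 vmax frac 0.9 [-0.03  0.05 -0.71 -1.53 -0.79  1.77]
[[0.0075, -0.0172, 0.0045], [0.0186, -0.0328, 0.0091], [0.0331, -0.0468, 0.0132], [0.0522, -0.0659, 0.0129], [0.0737, -0.0814, 0.0128]]
8 [0.516 0.215 0.203] 0.0 vmax frac 0.56 [-0.02  0.06 -0.51 -1.35 -0.81  0.91]
[[0.0093, -0.0246, 0.0002], [0.0224, -0.0471, 0.0006], [0.0461, -0.0695, -0.0016], [0.0733, -0.0891, -0.0038], [0.1027, -0.1063, -0.0064]]
12 [0.618 0.126 0.208] 0.0 vmax frac 0.46 [-0.18  0.23 -0.29 -1.26 -0.96  0.3 ]
[[0.0111, -0.0323, -0.0043], [0.0255, -0.0631, -0.0087], [0.0427, -0.0914, -0.013], [0.059, -0.1107, -0.0146], [0.0777, -0.127, -0.0163]]
16 [0.677 0.044 0.172] 0.0 vmax frac 0.39 [-0.3   0.39 -0.16 -1.23 -1.05 -0.22]
16 [0.677 0.044 0.172] 0.0 vmax frac 0.0 [-0.3   0.39 -0.16 -1.23 -1.05 -0.22]
16 [0.677 0.044 0.172] 0.0 vmax frac 0.0 [-0.3   0.39 -0.16 -1.23 -1.05 -0.22]
16 [0.677 0.044 0.172] 0.0 vmax frac 0.0 [-0.3   0.39 -0.16 -1.23 -1.05 -0.22]
16 [0.677 0.044 0.172] 0.0 vmax frac 0.0 [-0.3   0.39 -0.16 -1.23 -1.05 -0.22]
[[0.0066, -0.0236, -0.0017], [0.0066, -0.0236, -0.0017], [0.0066, -0.0236, -0.0017], [0.0066, -0.0236, -0.0017], [0.0066, -0.0236, -0.0017]]
```

Request:
send_rows([
  [0.0075,-0.017,0.0045],
  [0.0185,-0.033,0.009],
  [0.033,-0.047,0.013],
  [0.052,-0.066,0.013],
  [0.0735,-0.0815,0.013],
], grip=[1,1,1,1,1], twist=[1.7,3.4,5.1,6.8,8.5])

```text
clock: 26.0
ee_pos: [0.4371, 0.2469, 0.1638]
ee_rot: [0.762, -0.414, 0.062, -0.494]
ft_force: [0.4, -0.7, -2.6]
opening: 0.021
finger_force: 98.8
```

Request:
send_rows([
  [0.009,-0.0245,0],
  [0.0225,-0.047,0.0005],
  [0.046,-0.0695,-0.0015],
  [0.073,-0.089,-0.004],
  [0.1025,-0.1065,-0.0065],
], grip=[1,1,1,1,1], twist=[1.7,3.4,5.1,6.8,8.5])

```text
clock: 26.5
ee_pos: [0.5616, 0.1896, 0.2215]
ee_rot: [-0.565, 0.657, 0.118, 0.484]
ft_force: [-0.2, 0.8, -1.7]
opening: 0.021
finger_force: 98.8
```

Request:
send_rows([
  [0.011,-0.0325,-0.0045],
  [0.0255,-0.063,-0.0085],
  [0.0425,-0.0915,-0.013],
  [0.059,-0.1105,-0.0145],
  [0.0775,-0.127,-0.0165],
], grip=[1,1,1,1,1], twist=[1.7,3.4,5.1,6.8,8.5])

```text
clock: 27.0
ee_pos: [0.671, 0.0862, 0.2196]
ee_rot: [-0.288, 0.818, 0.285, 0.408]
ft_force: [0.4, 0.3, -1.2]
opening: 0.0209
finger_force: 98.8
```

Request:
send_rows([
  [0.0065,-0.0235,-0.0015],
  [0.0065,-0.0235,-0.0015],
  [0.0065,-0.0235,-0.0015],
  [0.0065,-0.0235,-0.0015],
  [0.0065,-0.0235,-0.0015],
], grip=[1,1,1,1,1], twist=[1.7,1.7,1.7,1.7,1.7])

```text
clock: 27.5
ee_pos: [0.6824, 0.0692, 0.2102]
ee_rot: [-0.23, 0.836, 0.313, 0.387]
ft_force: [0.1, -0.1, -1.8]
opening: 0.0211
finger_force: 98.7
```

```bash
python3 st.py
python3 - <<'E'
from h import *
f,K,T=cam('scene'); g,K2,T2=cam('top'); np.savez('pics/t4',f=g,K=K2,T=T2); save('s4',np.hstack([cv2.resize(f[150:310,190:400],None,fx=1.9,fy=1.9),cv2.resize(g[110:270,150:360],None,fx=1.9,fy=1.9)]))
E
```

```text
[-0.243  0.328 -0.142 -1.208 -1.031 -0.147] [0.6824 0.0692 0.2102] x [-0.594 -0.142 -0.792] y [-0.627  0.698  0.345] z [ 0.504  0.701 -0.504] tilt 59.7
```

View pics/s4.png

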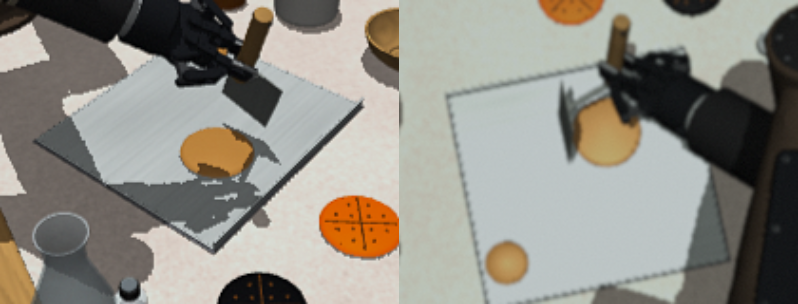

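Request:
send_rows([
  [-0.022,0.017,-0.003],
  [-0.045,0.03,-0.013],
  [-0.065,0.038,-0.026],
  [-0.085,0.045,-0.04],
  [-0.085,0.045,-0.04],
], grip=[1,1,1,1,1], twist=[0,0,0,0,0])

```text
clock: 28.1
ee_pos: [0.6859, 0.0842, 0.318]
ee_rot: [-0.231, 0.835, 0.312, 0.39]
ft_force: [0.9, 0.9, -1.1]
opening: 0.0211
finger_force: 98.8
```

```bash
python3 st.py
cat > back.py <<'E'
from fk import *
l=json.loads(open('log.jsonl').readlines()[-1]); q=np.array(l[0]); p=np.array(l[1]); Rn=R.from_quat(l[2])
Rg=R.from_quat([.848,-.1785,.2025,-.4555]); e=(Rn.inv()*Rg).as_rotvec(degrees=True); print('twist needed deg',e.round(2))
W=[np.array(w) for w in([.62,.06,.30],[.55,.0,.27],[.51,-.1,.23],[.4963,-.2727,.16])]
pc,Rc=p,Rn; tw=e[2]
for i,w in enumerate(W):
    t=max(tw,-42.5); print('call',i,Rc.inv().apply(w-pc).round(3),'tw units',round(t/5,2)); Rc=Rc*R.from_euler('Z',t,degrees=True); tw-=t; q,f=ik(w,Rc,q,.3); print(q.round(2),np.abs(f).max().round(4)); pc=w
E
python3 back.py; date
```

```text
[-0.18   0.193 -0.064 -1.107 -1.06  -0.393] [0.6859 0.0842 0.318 ] x [-0.589 -0.143 -0.795] y [-0.629  0.699  0.34 ] z [ 0.507  0.701 -0.502] tilt 59.9
twist needed deg [-8.0000e-02  3.0000e-02 -1.2527e+02]
call 0 [ 0.057  0.018 -0.041] tw units -8.5
[-0.26  0.13 -0.18 -1.13 -1.11  0.45] 0.0
call 1 [ 0.06   0.044 -0.062] tw units -8.5
[-0.44  0.13 -0.27 -1.13 -1.22  1.35] 0.0
call 2 [ 0.064  0.064 -0.07 ] tw units -8.05
[-0.66  0.24 -0.24 -1.08 -1.36  2.22] 0.0
call 3 [ 0.06   0.151 -0.093] tw units 0.0
[-0.88  0.51 -0.03 -1.   -1.5   2.37] 0.0
Thu Dec  3 12:26:25 UTC 2026
```

Request:
send_rows([
  [0.012,0.004,-0.008],
  [0.023,0.007,-0.016],
  [0.034,0.011,-0.025],
  [0.046,0.014,-0.033],
  [0.057,0.018,-0.041],
], grip=[1,1,1,1,1], twist=[-1.7,-3.4,-5.1,-6.8,-8.5])

```text
clock: 28.6
ee_pos: [0.6182, 0.0599, 0.2937]
ee_rot: [-0.519, 0.695, 0.15, 0.474]
ft_force: [0.3, -0.1, -2.1]
opening: 0.021
finger_force: 98.7
```

Request:
send_rows([
  [0.012,0.009,-0.012],
  [0.024,0.018,-0.025],
  [0.036,0.026,-0.037],
  [0.048,0.035,-0.05],
  [0.06,0.044,-0.062],
], grip=[1,1,1,1,1], twist=[-1.7,-3.4,-5.1,-6.8,-8.5])

```text
clock: 29.1
ee_pos: [0.5481, 0.0002, 0.264]
ee_rot: [0.736, -0.46, 0.032, -0.497]
ft_force: [0.5, 0.3, -2.2]
opening: 0.0211
finger_force: 98.7
```

Request:
send_rows([
  [0.013,0.013,-0.014],
  [0.026,0.026,-0.028],
  [0.038,0.038,-0.042],
  [0.051,0.051,-0.056],
  [0.064,0.064,-0.07],
], grip=[1,1,1,1,1], twist=[-1.6,-3.2,-4.8,-6.4,-8.05])

```text
clock: 29.6
ee_pos: [0.5083, -0.0997, 0.2243]
ee_rot: [0.849, -0.179, 0.201, -0.455]
ft_force: [-0.2, -0.4, -1.4]
opening: 0.0212
finger_force: 98.7
```

Request:
send_rows([
  [0.012,0.03,-0.019],
  [0.027,0.068,-0.042],
  [0.042,0.106,-0.065],
  [0.053,0.134,-0.082],
  [0.06,0.151,-0.093],
], grip=[1,1,1,1,1], twist=[0,0,0,0,0])

```text
clock: 30.1
ee_pos: [0.4938, -0.274, 0.1523]
ee_rot: [0.848, -0.182, 0.199, -0.456]
ft_force: [-0.0, 0.3, -1.8]
opening: 0.0215
finger_force: 98.9
```

Request:
send_rows([
  [0,0,0],
  [0,0,0],
  [0,0,0],
  [0,0,0],
  [0,0,0],
], grip=[1,1,1,1,1], twist=[0,0,0,0,0])

```text
clock: 30.6
ee_pos: [0.4946, -0.2716, 0.1552]
ee_rot: [0.848, -0.18, 0.2, -0.456]
ft_force: [0.3, 1.2, -1.7]
opening: 0.0213
finger_force: 98.9
```

```bash
python3 st.py "[.4954,-.2732,.0629]"; python3 back.py | head -1
python3 - <<'E'
from h import *
d=cam('top'); f,K,T=d; np.savez('pics/t5',f=f,K=K,T=T); save('t5',cv2.resize(f[90:280,170:430],None,fx=3,fy=3,interpolation=cv2.INTER_CUBIC))
E
python3 bread.py
```

```text
[-0.878  0.513 -0.038 -0.994 -1.492  2.371] [ 0.4946 -0.2716  0.1552] x [ 0.855 -0.489  0.175] y [-0.124 -0.52  -0.845] z [ 0.504  0.701 -0.505] tilt 59.7
off to target [-0.015  0.079  0.046]
twist needed deg [ 0.1   0.15 -0.32]
339 [206.3 248.3] size [20.5 21.2] [0.4036 0.2246]
925 [259. 179.] size [34. 34.] [0.6039 0.0731]
```

View pics/t5.png

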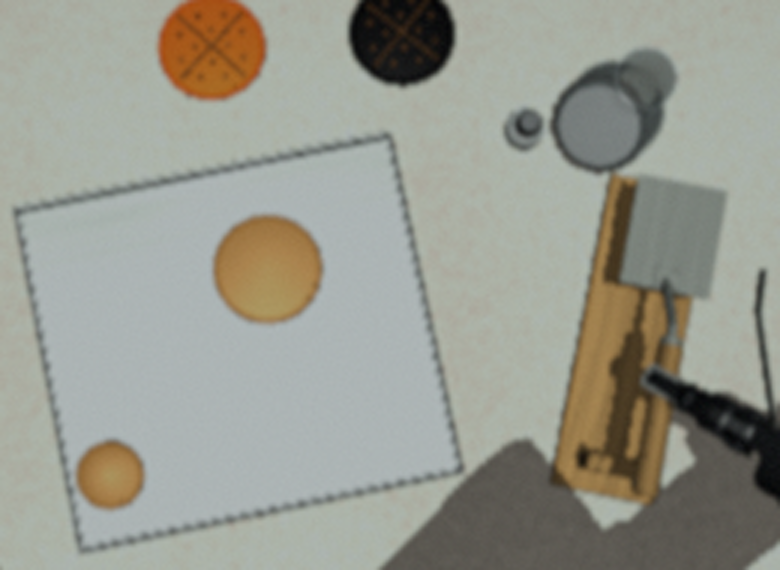

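Request:
send_rows([
  [-0.002,0.012,0.007],
  [-0.005,0.028,0.016],
  [-0.008,0.045,0.026],
  [-0.011,0.058,0.034],
  [-0.012,0.065,0.037],
], grip=[1,1,1,1,1], twist=[0,0,0,0,0])

```text
clock: 31.2
ee_pos: [0.4939, -0.2733, 0.0758]
ee_rot: [0.848, -0.182, 0.198, -0.457]
ft_force: [0.2, -0.1, -1.0]
opening: 0.0214
finger_force: 98.9
```

Request:
send_rows([
  [0,0,0],
  [0,0,0],
  [0,0,0],
  [0,0,0],
  [0,0,0],
], grip=[1,1,1,1,1], twist=[-0.06,-0.06,-0.06,-0.06,-0.06])

```text
clock: 31.7
ee_pos: [0.4948, -0.2744, 0.0793]
ee_rot: [0.849, -0.179, 0.201, -0.455]
ft_force: [0.3, 0.3, -0.4]
opening: 0.0213
finger_force: 98.9
```

```bash
python3 st.py "[.4954,-.2732,.0635]"; python3 back.py | head -1
```

```text
[-0.884  0.625 -0.06  -1.004 -1.422  2.493] [ 0.4948 -0.2744  0.0793] x [ 0.855 -0.487  0.179] y [-0.12  -0.522 -0.844] z [ 0.504  0.701 -0.505] tilt 59.7
off to target [-0.003  0.013  0.009]
twist needed deg [ 0.11  0.11 -0.05]
```

Aligned within 1–2 mm; lower the last 16 mm.

Request:
send_rows([
  [-0.001,0.003,0.002],
  [-0.001,0.006,0.004],
  [-0.002,0.009,0.006],
  [-0.003,0.012,0.008],
  [-0.003,0.013,0.009],
], grip=[1,1,1,1,1], twist=[0,0,0,0,0])

```text
clock: 32.2
ee_pos: [0.4944, -0.2727, 0.0629]
ee_rot: [0.848, -0.178, 0.201, -0.456]
ft_force: [-6.8, -2.8, 11.5]
opening: 0.0213
finger_force: 100.2
```

Request:
send_rows([
  [0,0,0],
  [0,0,0],
  [0,0,0],
  [0,0,0],
  [0,0,0],
], grip=[1,1,1,1,1], twist=[0,0,0,0,0])

```text
clock: 32.7
ee_pos: [0.4947, -0.2727, 0.063]
ee_rot: [0.849, -0.179, 0.201, -0.456]
ft_force: [-4.4, 1.6, 4.9]
opening: 0.021
finger_force: 99.4
```

```bash
python3 st.py "[.4954,-.2732,.0629]"
```

```text
[-0.883  0.65  -0.065 -1.008 -1.408  2.517] [ 0.4947 -0.2727  0.063 ] x [ 0.856 -0.486  0.178] y [-0.12  -0.521 -0.845] z [ 0.504  0.702 -0.504] tilt 59.7
off to target [0.001 0.    0.   ]
```

Request:
send_rows([
  [0,0,0],
  [0,0,0],
  [0,0,0],
  [0,0,0],
  [0,0,0],
], grip=[0.7,0.6,0.5,0.42,0.4], grip_force=20, twist=[0,0,0,0,0])

```text
clock: 33.2
ee_pos: [0.4951, -0.2733, 0.0625]
ee_rot: [0.849, -0.179, 0.201, -0.455]
ft_force: [0.5, -1.3, -0.2]
opening: 0.051
finger_force: 0.0
```

Request:
send_rows([
  [0,0,0],
  [0,0,-0.02],
  [0,0,-0.05],
  [0,0,-0.09],
  [0,0,-0.13],
], grip=[0.4,0.4,0.4,0.4,0.4], twist=[0,0,0,0,0])

```text
clock: 33.7
ee_pos: [0.4282, -0.3655, 0.1292]
ee_rot: [0.849, -0.179, 0.201, -0.455]
ft_force: [0.1, -0.0, 0.3]
opening: 0.0508
finger_force: 0.0
```

Request:
send_rows([
  [0,-0.03,-0.02],
  [0,-0.06,-0.04],
  [0,-0.06,-0.04],
  [0,-0.06,-0.04],
  [0,-0.06,-0.04],
], grip=[0.4,0.4,0.4,0.4,0.4], twist=[0,0,0,0,0])

```text
clock: 34.2
ee_pos: [0.4162, -0.361, 0.1987]
ee_rot: [0.849, -0.179, 0.201, -0.456]
ft_force: [0.2, -0.1, -0.7]
opening: 0.0511
finger_force: 0.0
```

```bash
python3 st.py
python3 - <<'E'
from h import *
f,K,T=cam('scene'); g,K2,T2=cam('top'); save('s6',np.hstack([cv2.resize(f[150:350,120:400],None,fx=1.7,fy=1.7),cv2.resize(g[110:310,225:420],None,fx=1.7,fy=1.7)]))
E
```

```text
[-1.043  0.518  0.079 -0.916 -1.675  2.367] [ 0.4162 -0.361   0.1987] x [ 0.855 -0.487  0.177] y [-0.121 -0.521 -0.845] z [ 0.504  0.701 -0.504] tilt 59.7
```

View pics/s6.png

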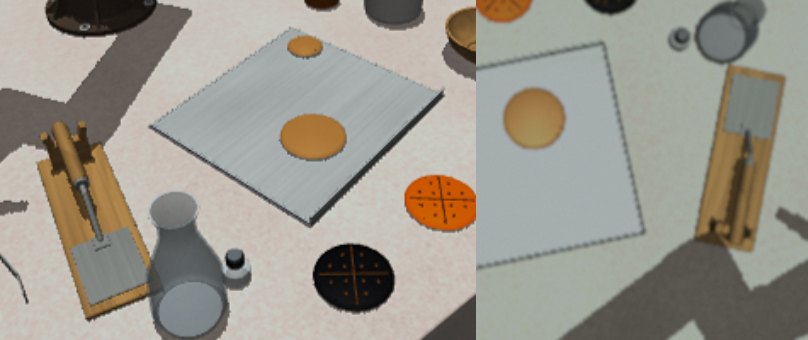

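The picture shows the turner back on its rest with its handle in the yoke (handle at about (65,150), blade at (108,265) in the left half). The large crispbread lies flat on the sheet, plain side up, at (313,137), and the small one is where it was.

```bash
python3 -c "
from workcell import manip; print(manip.finish_job())"
```

```text
the job is handed in; nothing more can be done
None
```

The large crispbread now lies plain side up and wholly on the sheet, the turner is back on its rest, and the small crispbread and everything else in view look unmoved. I handed the job in at about 34 s on the robot's clock; no verdict came back.

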